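# Top up the sprung reagent feed track

### The job

Top up the reagent feed track: draw its sprung follower back by the steel thumb post, feeling for the rubber stop without ramming it, hook the post sideways into the catch plate's notch just before the stop and let go, so that it stays back. Then stand the spare small bottle, the twin of the one already in the track, upright in the gap, unhook the post and ease the follower forward by hand, never letting it snap, until it presses both bottles in a row against the end stop, and let go of it there. Keep the bottles upright, do not force the post against the plate, and do not shift the two bigger bottles.

Things in the scene. Friction and masses are not known exactly. Their poses are not given: they have to be found in the camera images.
- track: Feed track fixed on the worktop: grey base 290 x 82 mm with an aluminium channel. Origin on the worktop, on the channel's centre line; +x = feed direction, to the end stop; +y = side of the catch's notch. Channel floor z = 4 mm, 48 mm wide, walls 5 mm thick, tops at z = 24 mm, x = -10 to 120 mm; end stop face at x = 120 mm, 48 mm high. Two bottles pressed home have centres at x = 98 and 54 mm.
- lane (a point): Point at track x = -60, y = 0, z = 50 mm, on top of the aluminium catch plate over the rear (x about -117 to 8, y -32 to 48 mm). In it the post's square 14 mm foot runs in a lane 18 mm wide on the centre line, open at the front, closed by a rubber-faced stop at the back. From its +y side opens a notch, 19 mm long, starting 9 mm before the stop. Over 30 N of the post on the plate is too much.
- stop_mid (a point): Mean place of the post's axis at the rubber stop (track x = -80, y = 0, z = 50 mm). An adjuster sets the whole catch plate up to 14 mm forward or back; this is NOT measured; joint follower reads 0.079 to 0.107 at the stop, which must be felt. The post can enter the notch only 9 to 14 mm before the stop; hooked it rests on the notch's front edge, 14 mm before it. The stop gives about 1 mm per 10 N.
- follower (a joint): Travel in m of the white sprung follower, growing as it is drawn back (track -x). Its upright face (42 mm wide, top z = 47 mm) is at track x = 88 mm minus travel. About 0.012 with one bottle in the track, 0.056 with two. Spring force forward: 6 N + 60 N/m x travel (7 N at first, 12 N at the stop); damper 30 N s/m. Let go, it snaps forward at 0.3 m/s; over 0.2 m/s is a snap.
- cross_slide (a joint): Sideways travel of the thumb post on the follower, in m: 0 in the lane (centre line), 0.016 fully in the notch (track +y). Friction 0.8 N, no spring.
- post_grip (a point): Grip point of the thumb post: an upright round steel post, 14 mm in diameter, free from the catch plate's top (z = 50 mm) to its domed top at z = 97 mm; this point is on its axis at z = 78 mm. The post stands 75 mm behind the follower's face and moves with joints follower (to track -x) and cross_slide (to track +y). Axes as the track's.
- spare_centre (a point): Centre (40 mm above its underside) of the spare small bottle standing loose on the worktop: white plastic, body 44 mm in diameter, straight up to about 50 mm, 80 mm tall with its cap (28 mm across, from 67 mm up); about 0.22 kg (0.15 to 0.31). The three loose bottles swap places.
- loaded_centre (a point): Centre (40 mm above its underside) of the like bottle, 44 x 80 mm, that already stands in the track against the end stop.
- medium_bottle: Bystander bottle, 52 mm in diameter and 92 mm tall; too wide for the track. Origin at the centre of its underside.
- large_bottle: Bystander bottle, 60 mm in diameter and 107 mm tall; too wide for the track. Origin at the centre of its underside.
Things that resemble listed ones, but are neither listed nor needed, are in the scene too. Leave any green look-alike of the part that bears loaded_centre alone.

How it is judged:
By the outcome, as a careful person would: the job done as asked, in the order asked, and still so for the second after the job is handed in, with the robot touching nothing.
It also fails if it takes over 67 s, if anything falls off the work surface, if the arm or the gripper's body presses on something with over 40 N, if the wrist force passes 120 N, or if a joint passes its speed limit or range.

### The arm

A 6-joint arm with a two-finger parallel gripper is mounted at the origin on a cart in front of the work surface, level with it; the furniture and walls round the work are solid. World frame = base frame: x ahead of the robot, y to its left, z up, the work surface at z = 0. Lengths are in m, angles in rad, forces in N, time in s.
With the tool pointing down it reaches from about 0.25 to 0.725 m from the base axis. Payload 4 kg.
Tool frame: the origin (TCP) lies where the fingers leave the gripper's body, on its centre line; the fingertips stand 73 mm ahead of it and the grasp point (between the pads) lies 54 mm ahead of it (bot.tip_reach is the z of the fingertips in the tool frame, in m); z points along the fingers, x is the direction in which the jaws open and shut, and the axes are right-handed (so a half turn about z gives the same grasp; the last joint's range is limited). The gripper opens to 85 mm and grips with 20 to 120 N. Pads are 22 mm wide; open, the fingers measure 114 mm over their backs; the gripper's body (76 mm by 85 mm) begins 54 mm behind the grasp point. The pads swing forward as they close: fully open they stand 13 mm farther back than shut.
Start: joints at [1.263, 0.241, 0.005, 1.335, 0, 1.571], TCP at [0.151, 0.477, 0.304] pointing down, gripper open.
Joint ranges: [-2.72, 2.72], [-1.05, 1.87], [-1.09, 1.28], [-1.99, 2.15], [-1.42, 1.44], [-3.14, 3.14]. Speed limits (rad/s): [2.79, 2.79, 3.14, 3.14, 3.14, 3.14].

### API

Orientations are given as a unit quaternion [x, y, z, w].
In Python, from workcell import bot, vision, job_done gives the robot as it stands.
- The arm moves only by the tool drive_tool, never from a script. Its argument "steps" is one flat list of numbers, 7 for each row, row after row: the shift along the tool's x, y, z in m, then the turn, a rotation vector about the tool's x, y, z in degrees, then the closure, from -1 (fully open) to 1 (shut). A call has 1 to 8 rows; each row shifts and turns the commanded pose from where the row before left it, along the tool's axes as they then stand; what a row does not reach is not made up. A row lasts 1/12 s, in which the tool goes at most 41.7 mm and 7.16 degrees, less where a joint would pass 70% of its speed; a pose out of reach is approached as far as the arm can. A call is refused whole if a number of a shift passes 0.0417 or a number of a turn 7.16, either way. A call with a gripper value outside its range is refused whole. The fingers move at their own pace and stop on an object; the grip force is fixed at half the most. Time passes only in rows, so rows that do not move let the fingers close. It gives the time, the measured TCP pose, the force and the opening at its end, in the units of the state.
- bot.get_obs(): the state, without advancing time (a new reading comes with each control period).
- vision.camera(name): name is "scene" or "top" or "wrist"; returns (picture, depth): 400x640x3 uint8, red, green, blue; 400x640 float32, m along the optical axis (not along the pixel's ray), 0 where there is no reading.
- vision.camera_model(name): a dict with "mtx" (3x3 intrinsics, pixels), "D" ([k1, k2, p1, p2, k3] as OpenCV has them; the pictures are not rectified), "rvec" (rotation vector, rad) and "tvec" (3), from world to camera coordinates, as OpenCV has them. Camera axes: x right, y down, z forward; pixel columns grow to the right and rows downward; lengths in m; the calibration is good to about 2 mm. A picture is of the moment at which its call begins: read the wrist's pose just before it. camera_model takes no time and is no camera call; for the wrist camera it gives the pose at the moment of the call.
- job_done(): hands the job in, once; it reports no verdict.
The state is a dict: "clock": time; "joint_pos": joint angles; "joint_vel": joint speeds; "tau": joint torques, N m; "eef_pos": TCP position; "tool_rot": TCP orientation; "ft_force": force on the tool from outside, world axes, zero at the start; "ft_torque": the same for the moment, N m; "grip_width": finger opening in m.
Only numpy, scipy, OpenCV 4.12 (cv2) and the standard library are available. Lean on these libraries where they do the work, as an engineer would, in place of code of your own. Each camera call takes 0.05 s, during which the arm holds its last target.

## Working session

There is one attempt and no reset: what is moved stays moved. The work goes in short steps, Python scripts to look and compute and a tool call to move; the robot and the scene stay as the last step left them, time stands still between calls to the robot, and variables do not carry over. Pictures are saved under pics/ and viewed, and the job is handed in when it is done.

Besides the shell and the picture viewer there is one more tool, called after "Request:" in YAML: its name, and indented under it one key for each argument. drive_tool: Moves the arm, as the interface text tells. Its arguments: {"type":"object","properties":{"steps":{"type":"array"}},"required":["steps"]}

```bash
ls; mkdir -p pics; python3 - <<'E'
from workcell import bot, vision
import cv2,numpy as np
o=bot.get_obs(); print({k:np.round(v,4) for k,v in o.items()})
for n in ("scene","top"):
    p,d=vision.camera(n); cv2.imwrite(f"pics/{n}0.png",p[:,:,::-1]); np.save(f"pics/{n}0d.npy",d)
    m=vision.camera_model(n); print(n,m)
E
```

```text
pics
{'clock': np.float64(0.0), 'joint_pos': array([1.2630e+00, 2.4140e-01, 3.7000e-03, 1.3352e+00, 1.0000e-04,
       1.5708e+00]), 'joint_vel': array([-0.0002, -0.0007,  0.0002,  0.0003, -0.0006, -0.001 ]), 'tau': array([ 1.00000e-04, -3.72319e+01,  2.52408e+01,  1.69000e-02,
        1.00000e-04, -0.00000e+00]), 'eef_pos': array([0.1513, 0.476 , 0.303 ]), 'tool_rot': array([ 8.071e-01,  5.904e-01, -9.000e-04,  6.000e-04]), 'ft_force': array([-0.1466, -0.0409,  0.094 ]), 'ft_torque': array([-0.0147,  0.0107,  0.0309]), 'grip_width': np.float64(0.0854)}
scene {'mtx': array([[487.45579448,   0.        , 314.55348574],
       [  0.        , 487.45579448, 207.39479859],
       [  0.        ,   0.        ,   1.        ]]), 'D': array([-0.06123308,  0.        ,  0.        ,  0.        ,  0.        ]), 'rvec': array([ 2.08899443, -0.65006162,  0.3602995 ]), 'tvec': array([-0.37153019,  0.25512494,  0.73044948])}
top {'mtx': array([[410.3420973 ,   0.        , 319.07406777],
       [  0.        , 410.3420973 , 202.04368284],
       [  0.        ,   0.        ,   1.        ]]), 'D': array([0.03237079, 0.        , 0.        , 0.        , 0.        ]), 'rvec': array([ 2.18044046, -2.13573897,  0.17848764]), 'tvec': array([0.04570244, 0.48052016, 1.01375825])}
```

View pics/scene0.png

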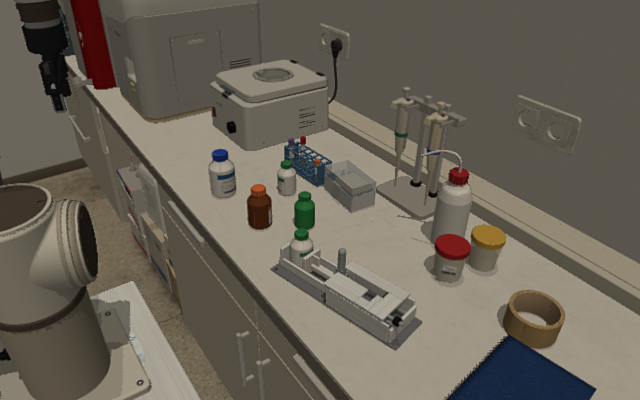

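View pics/top0.png

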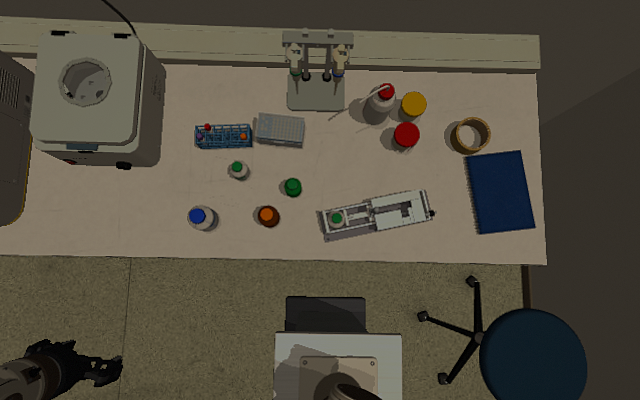

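The scene shows the track at about (345,290) and its post at (342,260). The white green-capped spare is at (287,178) in the scene view and (238,170) in the top view. The green look-alike is at top (292,187), the amber bottle at (268,216), the blue-capped one at (201,217), and the loaded bottle at (337,218). Next I'll zoom in and measure.

```bash
cat > h.py <<'E'
import numpy as np,cv2
from workcell import bot,vision
from scipy.spatial.transform import Rotation as R
def ray(m,uv):
    uv=np.asarray(uv,float).reshape(-1,1,2)
    n=cv2.undistortPoints(uv,m["mtx"],m["D"]).reshape(-1,2)
    Rm=cv2.Rodrigues(m["rvec"])[0]; c=-Rm.T@m["tvec"]
    d=np.c_[n,np.ones(len(n))]@Rm
    return c,d
def onz(m,uv,z):
    c,d=ray(m,uv); s=(z-c[2])/d[:,2]; return c+d*s[:,None]
def cloud(m,d):
    h,w=d.shape; u,v=np.meshgrid(np.arange(w),np.arange(h))
    c,r=ray(m,np.stack([u,v],-1).reshape(-1,2).astype(float))
    return (c+r*d.reshape(-1,1)).reshape(h,w,3)
def proj(m,P):
    return cv2.projectPoints(np.asarray(P,float).reshape(-1,3),m["rvec"],m["tvec"],m["mtx"],m["D"])[0].reshape(-1,2)
E
python3 - <<'E'
from h import *
t=cv2.imread("pics/top0.png"); s=cv2.imread("pics/scene0.png")
cv2.imwrite("pics/t_crop.png",cv2.resize(t[180:250,305:445],None,fx=5.7,fy=5.7,interpolation=cv2.INTER_CUBIC))
cv2.imwrite("pics/s_crop.png",cv2.resize(s[225:345,265:425],None,fx=4.9,fy=4.9,interpolation=cv2.INTER_CUBIC))
m=vision.camera_model("top"); d=np.load("pics/top0d.npy"); C=cloud(m,d)
print("table z",[np.round(C[v,u],4) for u,v in ((170,190),(330,170),(440,170))])
for n,(u,v) in dict(spare=(238,166),green=(292,184),amber=(268,215),blue=(197,216),loaded=(337,217)).items():
    print(n,np.round(C[v,u],4))
# track: high-res height masks
for a,b in ((0.044,.053),(0.058,.12)):
    M=(C[...,2]>a)&(C[...,2]<b); M[:, :312]=0;M[:, 445:]=0;M[:185]=0;M[250:]=0
    P=C[M]; print(a,len(P), np.round(cv2.minAreaRect(P[:,:2].astype(np.float32)*1000),1) if 0 else cv2.minAreaRect((P[:,:2]*1000).astype(np.float32)))
E
```

```text
table z [array([ 0.5076,  0.4455, -0.0018]), array([ 0.5717,  0.0273, -0.002 ]), array([ 0.5786, -0.2678, -0.002 ])]
spare [0.5576 0.2572 0.0804]
green [0.5162 0.1239 0.0786]
amber [0.4371 0.1784 0.0917]
blue [0.4296 0.3418 0.107 ]
loaded [0.4369 0.0126 0.082 ]
0.044 1343 ((451.35601806640625, -96.02507019042969), (80.16345977783203, 279.3885498046875), 13.175186157226562)
0.058 262 ((437.7769470214844, -27.80496597290039), (40.58249282836914, 123.467529296875), 4.918825149536133)
```

View pics/t_crop.png

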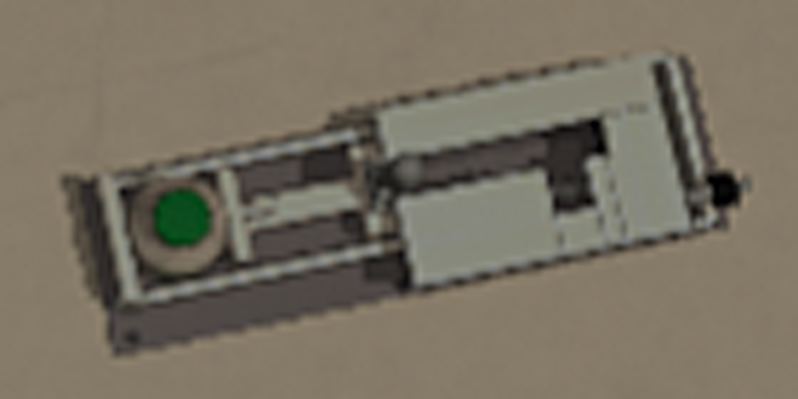

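View pics/s_crop.png

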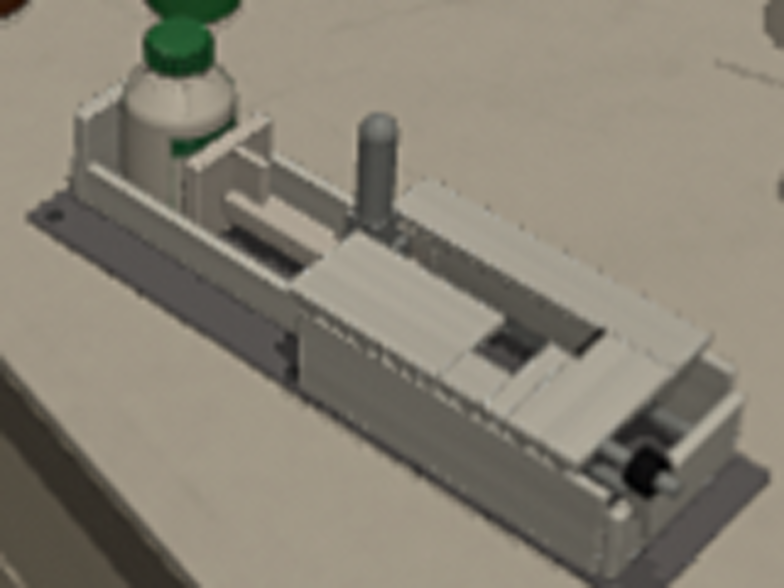

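The top view confirms that the notch opens toward the robot, which is track +y. The lane runs along the centre line from the post at crop (405,170) back to the stop at about (600,140). Track +x is roughly world +y. Next I'll fit the track pose.

```bash
python3 - <<'E'
from h import *
m=vision.camera_model("top"); d=np.load("pics/top0d.npy"); C=cloud(m,d)
z=C[...,2]+0.002
W=np.zeros(z.shape,bool); W[185:250,312:445]=1
# plate
M=W&(z>.046)&(z<.054)&(C[...,1]<-0.075)
n,l,st,_=cv2.connectedComponentsWithStats(M.astype(np.uint8)); print(st)
k=1+np.argmax(st[1:,4]); P=C[l==k]
r=cv2.minAreaRect((P[:,:2]*1000).astype(np.float32)); print("plate",r)
# all raised >0.015 : channel
M=W&(z>.018)
P=C[M]; print("raised",cv2.minAreaRect((P[:,:2]*1000).astype(np.float32)))
# whole base > 2.5mm
M=W&(z>.015)&(z<.03); P=C[M];print("walls", cv2.minAreaRect((P[:,:2]*1000).astype(np.float32)))
# post top
im=cv2.imread("pics/top0.png")
M=W&(z>.075)
n,l,st,_=cv2.connectedComponentsWithStats(M.astype(np.uint8))
for k in range(1,n): print("hi",st[k],np.round(C[l==k].mean(0),4),C[l==k][:,2].max())
# caps
hsv=cv2.cvtColor(im,cv2.COLOR_BGR2HSV)
G=((hsv[...,0]>50)&(hsv[...,0]<90)&(hsv[...,1]>120)&(z>.07)).astype(np.uint8)
n,l,st,ce=cv2.connectedComponentsWithStats(G)
for k in range(1,n):
  if st[k,4]>15: print("green",st[k],np.round(onz(m,ce[k],.08),4))
E
```

```text
[[     0      0    640    400 254919]
 [   371    190     64     41   1074]
 [   432    210      1      1      1]
 [   371    213      1      1      1]
 [   434    212      3      2      4]
 [   372    215      1      1      1]]
plate ((464.9672546386719, -154.17005920410156), (80.16345977783203, 147.10227966308594), 13.175186157226562)
raised ((438.5347595214844, -63.73480224609375), (105.29339599609375, 340.1960754394531), 20.005674362182617)
walls ((447.6824951171875, -87.819091796875), (76.62618255615234, 266.1826171875), 12.736064910888672)
hi [369 185   1   1   1] [0.3309 0.0781 1.0701] 1.070102834171326
hi [333 189   1   1   1] [0.3309 0.0781 1.0701] 1.070102834171326
hi [337 189   1   1   1] [0.3309 0.0781 1.0701] 1.070102834171326
hi [374 188   1   1   1] [0.3309 0.0781 1.0701] 1.070102834171326
hi [416 188   1   1   1] [0.3309 0.0781 1.0701] 1.070102834171326
hi [400 191   1   1   1] [0.3309 0.0781 1.0701] 1.070102834171326
hi [326 195   1   1   1] [0.3309 0.0781 1.0701] 1.070102834171326
hi [323 196   1   1   1] [0.3309 0.0781 1.0701] 1.070102834171326
hi [346 197   1   1 
[... 1740 characters left out ...]
 1.0701] 1.070102834171326
hi [419 240   1   1   1] [0.3309 0.0781 1.0701] 1.070102834171326
hi [435 240   1   1   1] [0.3309 0.0781 1.0701] 1.070102834171326
hi [362 243   1   1   1] [0.3309 0.0781 1.0701] 1.070102834171326
hi [356 246   2   2   2] [0.3309 0.0781 1.0701] 1.070102834171326
hi [406 246   1   1   1] [0.3309 0.0781 1.0701] 1.070102834171326
hi [345 248   1   1   1] [0.3309 0.0781 1.0701] 1.070102834171326
hi [419 249   1   1   1] [0.3309 0.0781 1.0701] 1.070102834171326
green [290  70  12   6  27] [[0.802  0.1226 0.08  ]]
green [232 162  10  10  77] [[0.5569 0.2607 0.08  ]]
green [287 180  11  11  91] [[0.5145 0.1226 0.08  ]]
green [332 213  10  10  73] [[0.4351 0.0141 0.08  ]]
```

```bash
cat >> h.py <<'E'
def pose():
    o=bot.get_obs(); return o,np.array(o["eef_pos"]),R.from_quat(o["tool_rot"])
def rel(target,yaw_deg=None):
    """world target -> tool-frame shift, and residual rotvec deg in tool frame to vertical+yaw"""
    o,p,r=pose(); out=r.inv().apply(np.asarray(target)-p)
    if yaw_deg is None: return out,None
    y=np.radians(yaw_deg); x=np.array([np.cos(y),np.sin(y),0]); z=np.array([0,0,-1.]); T=R.from_matrix(np.c_[x,np.cross(z,x),z])
    return out,np.degrees((r.inv()*T).as_rotvec())
E
python3 - <<'E'
from h import *
o,p,r=pose(); m=vision.camera_model("wrist")
Rm=cv2.Rodrigues(m["rvec"])[0]; c=-Rm.T@m["tvec"]
print(m["mtx"],m["D"],"cam in tool",r.inv().apply(c-p),"cam z in tool",r.inv().apply(Rm[2]),"cam x",r.inv().apply(Rm[0]))
print(rel([.455,-.08,.303],102.5))
E
```

```text
[[292.20952592   0.         320.33957687]
 [  0.         292.20952592 198.17457234]
 [  0.           0.           1.        ]] [-0.03529095  0.          0.          0.          0.        ] cam in tool [ 2.59314075e-05 -6.81305168e-02 -6.96937841e-02] cam z in tool [-3.97593943e-04  2.74455011e-01  9.61599859e-01] cam x [ 9.99999486e-01 -7.87670039e-04  6.38283920e-04]
(array([-0.43796295,  0.45785822,  0.00093784]), array([-2.66284151e-02,  1.05731718e-01, -3.01376257e+01]))
```

Request:
drive_tool:
  steps: [-0.0274, 0.0286, 0, 0, 0, 0, -1, -0.0274, 0.0286, 0, 0, 0, 0, -1, -0.0274, 0.0286, 0, 0, 0, 0, -1, -0.0274, 0.0286, 0, 0, 0, 0, -1, -0.0274, 0.0286, 0, 0, 0, 0, -1, -0.0274, 0.0286, 0, 0, 0, 0, -1, -0.0274, 0.0286, 0, 0, 0, 0, -1, -0.0274, 0.0286, 0, 0, 0, 0, -1]

```text
clock: 0.77
eef_pos: [0.3032, 0.1964, 0.3037]
tool_rot: [0.807, 0.591, -0.0, 0.0]
ft_force: [0.8, 0.6, 0.3]
grip_width: 0.0851
```

Request:
drive_tool:
  steps: [-0.0274, 0.0286, 0, 0, 0, 0, -1, -0.0274, 0.0286, 0, 0, 0, 0, -1, -0.0274, 0.0286, 0, 0, 0, 0, -1, -0.0274, 0.0286, 0, 0, 0, 0, -1, -0.0274, 0.0286, 0, 0, 0, 0, -1, -0.0274, 0.0286, 0, 0, 0, 0, -1, -0.0274, 0.0286, 0, 0, 0, 0, -1, -0.0274, 0.0286, 0, 0, 0, 0, -1]

```text
clock: 1.43
eef_pos: [0.455, -0.082, 0.3036]
tool_rot: [0.807, 0.59, -0.0, -0.0]
ft_force: [0.5, 0.9, 0.6]
grip_width: 0.0848
```

Request:
drive_tool:
  steps: [0, 0, 0.01, 0, 0, -6, -1, 0, 0, 0.01, 0, 0, -6, -1, 0, 0, 0.01, 0, 0, -6, -1, 0, 0, 0.01, 0, 0, -6, -1, 0, 0, 0.01, 0, 0, -6, -1, 0, 0, 0, 0, 0, 0, -1]

```text
clock: 1.93
eef_pos: [0.4533, -0.0798, 0.2516]
tool_rot: [0.626, 0.78, -0.001, -0.002]
ft_force: [-0.6, 0.6, -0.1]
grip_width: 0.0854
```

```bash
python3 - <<'E'
from h import *
o,p,r=pose(); m=vision.camera_model("wrist"); im,d=vision.camera("wrist")
cv2.imwrite("pics/w1.png",im[:,:,::-1]); np.save("pics/w1d.npy",d); np.savez("pics/w1m.npz",**m)
print(o["clock"],p,rel([.455,-.08,.303],102.5),o["ft_force"])
C=cloud(m,d); print(np.round(C[300:301,320],3))
E
```

```text
1.9333 [ 0.45334795 -0.07980363  0.25157669] (array([-0.00035637,  0.00097578, -0.05034308]), array([-0.18176531, -0.0746824 , -0.26659379])) [-0.56442855  0.63129298 -0.12989442]
[[ 0.606 -0.047  0.   ]]
```

View pics/w1.png

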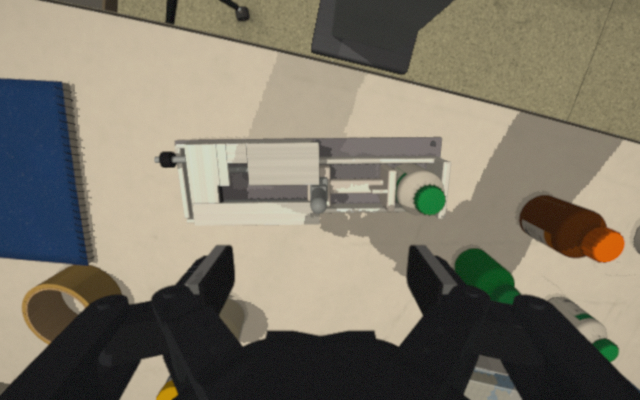

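```bash
python3 - <<'E'
import cv2
t=cv2.imread("pics/w1.png")
cv2.imwrite("pics/w1c.png",cv2.resize(t[125:235,150:460],None,fx=2.58,fy=2.58,interpolation=cv2.INTER_CUBIC))
E
```

```text
(no output)
```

View pics/w1c.png

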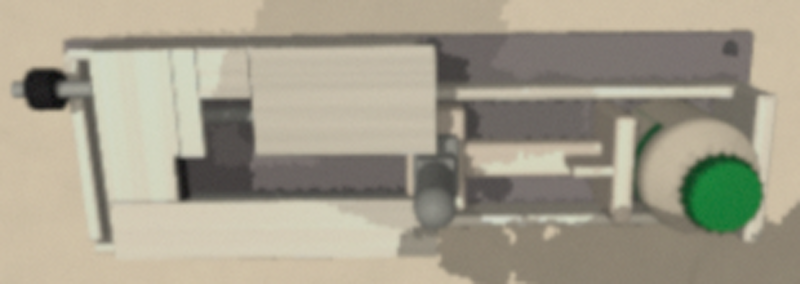

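```bash
cat > tr.py <<'E'
from h import *
E
python3 - <<'E'
from h import *
m=dict(np.load("pics/w1m.npz"))
f=lambda pts,z: onz(m,np.array(pts,float)/2.58+[150,125],z)
names=["L+ a","L+ b","L- a","L- b","notchfront","notchback","stop","platefront+","platefront- "]
P=f([(255,153),(433,153),(190,201),(390,199),(250,125),(204,125),(187,180),(435,60),(400,245)],.05)
for n,q in zip(names,P): print(n,np.round(q*1000,1))
a=lambda i,j: np.degrees(np.arctan2(*(P[j]-P[i])[1::-1]))
print("yaw",a(0,1),a(2,3))
W=f([(440,92),(735,90)],.024); print("wall top yaw",np.degrees(np.arctan2(*(W[1]-W[0])[1::-1])),W*1000)
for i in range(1):
  pass
q=f([(437,205)],.092);print("post",q*1000)
q=f([(723,194)],.084);print("cap",q*1000)
q=f([(760,95),(748,235)],.048);print("stop bar",q*1000)
yaw=np.radians(102.3);ex=np.array([np.cos(yaw),np.sin(yaw)]);ey=np.array([-ex[1],ex[0]])
O=np.array([.4351,.0141])-ex*.098
print("O",O)
for n,q in zip(names,P): print(n,np.round([(q[:2]-O)@ex*1000,(q[:2]-O)@ey*1000],1))
for z,uv in((.092,(437,205)),(.084,(723,194)),(.024,(440,92)),(.048,(760,95)),(.048,(748,235))):
  q=f([uv],z)[0]; print(uv,np.round([(q[:2]-O)@ex*1000,(q[:2]-O)@ey*1000],1))
E
```

```text
L+ a [ 462.6 -148.1   50. ]
L+ b [448.4 -83.8  50. ]
L- a [ 486.3 -169.3   50. ]
L- b [469.2 -95.8  50. ]
notchfront [ 452.6 -151.5   50. ]
notchback [ 456.2 -168.    50. ]
stop [ 478.4 -171.5   50. ]
platefront+ [415.  -90.4  50. ]
platefront-  [486.3 -88.4  50. ]
yaw 102.44925527437948 103.07891655851661
wall top yaw 102.9720614505301 [[429.51359938 -85.27890852  24.        ]
 [403.1668074   29.09600525  24.        ]]
post [[455.23095365 -80.6663357   92.        ]]
cap [[433.57552405  11.07706938  84.        ]]
stop bar [[401.58837518  28.70511321  48.        ]
 [454.21883162  41.91418989  48.        ]]
O [ 0.45597698 -0.08165047]
L+ a [-66.3   7.7]
L+ b [-0.5  7.8]
L- a [-92.1 -10.9]
L- b [-16.6  -9.9]
notchfront [-67.5  18.2]
notchback [-84.4  18.1]
stop [-92.5  -2.7]
platefront+ [ 0.2 41.9]
platefront-  [-13.  -28.2]
(437, 205) [1.1 0.5]
(723, 194) [95.4  2.1]
(440, 92) [ 2.1 26.6]
(760, 95) [119.4  29.6]
(748, 235) [121.1 -24.6]
```

```bash
python3 - <<'E'
from h import *
print(rel([.4552,-.0805,.134],102.7))
E
```

```text
(array([-0.00110643,  0.00160194,  0.11865496]), array([-0.18163503, -0.07499966, -0.46659359]))
```

Request:
drive_tool:
  steps: [-0.001, 0.0016, 0.02, -0.18, -0.07, -0.45, -1, 0, 0, 0.03, 0, 0, 0, -1, 0, 0, 0.03, 0, 0, 0, -1, 0, 0, 0.02, 0, 0, 0, -1, 0, 0, 0.01, 0, 0, 0, -1, 0, 0, 0.007, 0, 0, 0, -1, 0, 0, 0, 0, 0, 0, -1]

```text
clock: 2.57
eef_pos: [0.4564, -0.0805, 0.136]
tool_rot: [0.624, 0.781, 0.0, 0.001]
ft_force: [0.0, -0.0, 0.3]
grip_width: 0.0855
```

```bash
python3 - <<'E'
from h import *
print(rel([.4552,-.0805,.134],102.7))
im,d=vision.camera("wrist"); cv2.imwrite("pics/w2.png",im[:,:,::-1])
m=vision.camera_model("wrist"); print(proj(m,[[.4552,-.0805,.09]]))
E
```

```text
(array([ 0.00021591, -0.00115432,  0.00203972]), array([0.07090288, 0.02421883, 0.02752749]))
[[323.00223431 269.48882926]]
```

View pics/w2.png

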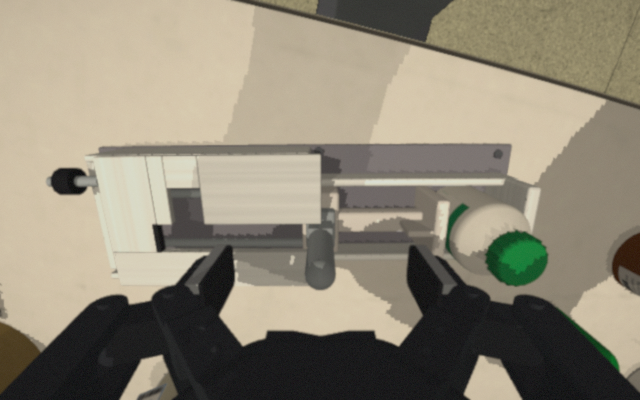

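The post sits at (320,270), centred between the open fingers, so I'll close on it.

Request:
drive_tool:
  steps: [0, -0.001, 0.001, 0, 0, 0, 1, 0, 0, 0, 0, 0, 0, 1, 0, 0, 0, 0, 0, 0, 1, 0, 0, 0, 0, 0, 0, 1, 0, 0, 0, 0, 0, 0, 1, 0, 0, 0, 0, 0, 0, 1, 0, 0, 0, 0, 0, 0, 1, 0, 0, 0, 0, 0, 0, 1]

```text
clock: 3.28
eef_pos: [0.4561, -0.0808, 0.1363]
tool_rot: [0.624, 0.782, 0.001, 0.002]
ft_force: [-0.1, 0.5, 4.1]
grip_width: 0.0122
```

```bash
python3 - <<'E'
from h import *
print(rel([.4552,-.0805,.134],102.7)); o=bot.get_obs();print(o["ft_force"],o["grip_width"])
E
```

```text
(array([ 0.00054446, -0.00081731,  0.0023275 ]), array([0.21851063, 0.08232528, 0.11379195]))
[-0.11807934  0.4718489   4.09743266] 0.012234632826164344
```

Request:
drive_tool:
  steps: [-0.003, 0, 0, 0, 0, 0, 1, -0.006, 0, 0, 0, 0, 0, 1, -0.008, 0, 0, 0, 0, 0, 1, -0.008, 0, 0, 0, 0, 0, 1, -0.008, 0, 0, 0, 0, 0, 1, -0.005, 0, 0, 0, 0, 0, 1, -0.002, 0, 0, 0, 0, 0, 1, 0, 0, 0, 0, 0, 0, 1]

```text
clock: 3.95
eef_pos: [0.4645, -0.1179, 0.1361]
tool_rot: [0.623, 0.782, 0.003, -0.001]
ft_force: [-0.7, 8.4, 6.1]
grip_width: 0.012
```

```bash
cat >> h.py <<'E'
YAW=102.7
ex=np.array([np.cos(np.radians(YAW)),np.sin(np.radians(YAW)),0]); ey=np.array([-ex[1],ex[0],0])
P0=np.array([.4552,-.0805,0])-ex*.001
def st():
    o,p,r=pose(); f=np.array(o["ft_force"]); q=p-P0
    print("t %.2f track x %.1f y %.1f z %.1f mm  F x %.1f y %.1f z %.1f  w %.1f"%(o["clock"],q@ex*1e3,q@ey*1e3,p[2]*1e3,f@ex,f@ey,f[2],o["grip_width"]*1e3), "rot",np.round(rel(p,YAW)[1],2), "j6",round(o["joint_pos"][5],2))
E
python3 -c "
from h import *
st()
for i in range(3):
  im,d=vision.camera('wrist')
  st()
cv2.imwrite('pics/w3.png',im[:,:,::-1])"
```

```text
t 3.95 track x -37.5 y -0.8 z 136.1 mm  F x 8.3 y -1.2 z 6.1  w 12.0 rot [ 0.24 -0.28  0.18] j6 -0.48
t 4.00 track x -37.3 y -0.8 z 136.1 mm  F x 8.5 y -0.7 z 5.8  w 12.1 rot [ 0.24 -0.29  0.19] j6 -0.48
t 4.05 track x -37.3 y -0.9 z 136.1 mm  F x 8.6 y -0.8 z 6.0  w 11.8 rot [ 0.24 -0.29  0.2 ] j6 -0.48
t 4.10 track x -37.2 y -0.9 z 136.1 mm  F x 8.9 y -0.9 z 6.7  w 12.0 rot [ 0.24 -0.29  0.21] j6 -0.48
```

View pics/w3.png

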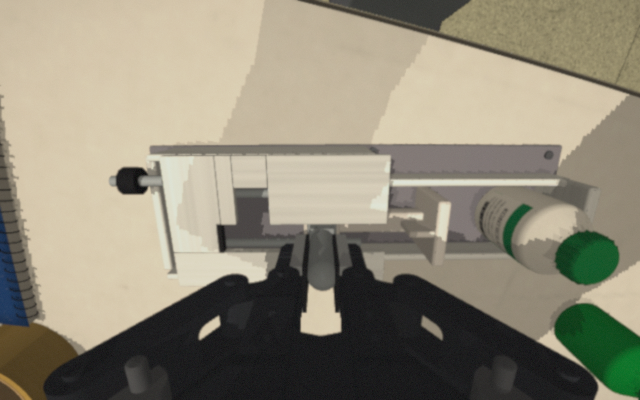

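The follower comes back with the post, and the 8.6 N reading matches the spring law. I'll continue to just before the earliest possible stop.

Request:
drive_tool:
  steps: [-0.004, 0, 0, 0, 0, 0, 1, -0.006, 0, 0, 0, 0, 0, 1, -0.006, 0, 0, 0, 0, 0, 1, -0.005, 0, 0, 0, 0, 0, 1, -0.003, 0, 0, 0, 0, 0, 1, -0.002, 0, 0, 0, 0, 0, 1, 0, 0, 0, 0, 0, 0, 1]

```text
clock: 4.68
eef_pos: [0.47, -0.1426, 0.136]
tool_rot: [0.623, 0.782, 0.004, -0.001]
ft_force: [-1.6, 10.2, 7.3]
grip_width: 0.0124
```

```bash
python3 -c "
from h import *
st()"
```

```text
t 4.68 track x -62.8 y -0.8 z 136.0 mm  F x 10.3 y -0.7 z 7.3  w 12.4 rot [ 0.23 -0.36  0.21] j6 -0.52
```

Request:
drive_tool:
  steps: [-0.002, 0, 0, 0, 0, 0, 1, -0.002, 0, 0, 0, 0, 0, 1, -0.002, 0, 0, 0, 0, 0, 1, -0.002, 0, 0, 0, 0, 0, 1, 0, 0, 0, 0, 0, 0, 1]

```text
clock: 5.1
eef_pos: [0.4717, -0.1501, 0.136]
tool_rot: [0.623, 0.782, 0.004, -0.001]
ft_force: [-1.5, 11.6, 6.9]
grip_width: 0.0119
```

```bash
python3 -c "
from h import *
st()"
```

```text
t 5.10 track x -70.5 y -0.8 z 136.0 mm  F x 11.7 y -1.1 z 6.9  w 11.9 rot [ 0.23 -0.38  0.23] j6 -0.54
```

Request:
drive_tool:
  steps: [-0.002, 0, 0, 0, 0, 0, 1, -0.002, 0, 0, 0, 0, 0, 1, -0.002, 0, 0, 0, 0, 0, 1, 0, 0, 0, 0, 0, 0, 1]

```text
clock: 5.43
eef_pos: [0.473, -0.1558, 0.136]
tool_rot: [0.623, 0.782, 0.004, -0.002]
ft_force: [-2.2, 11.6, 6.9]
grip_width: 0.0117
```

```bash
python3 -c "
from h import *
st()
im,d=vision.camera('wrist')
st()
cv2.imwrite('pics/w4.png',im[:,:,::-1])"
```

```text
t 5.43 track x -76.4 y -0.8 z 136.0 mm  F x 11.8 y -0.4 z 6.9  w 11.7 rot [ 0.22 -0.4   0.24] j6 -0.55
t 5.48 track x -76.3 y -0.8 z 136.0 mm  F x 11.1 y -0.8 z 7.3  w 11.7 rot [ 0.22 -0.4   0.24] j6 -0.55
```

View pics/w4.png

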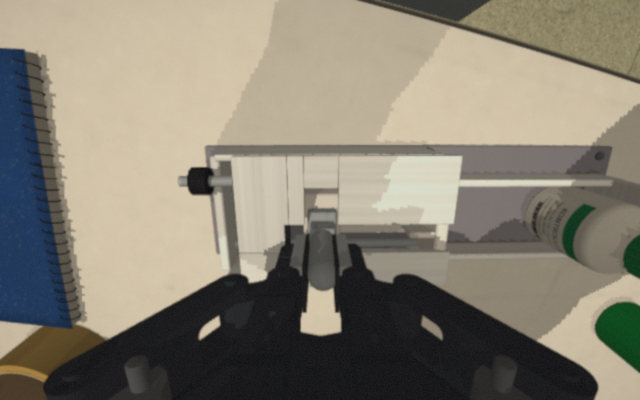

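The square foot (columns 308–337) is already about level with the notch (columns 304–340). I still need to feel for the stop.

Request:
drive_tool:
  steps: [-0.002, 0, 0, 0, 0, 0, 1, -0.002, 0, 0, 0, 0, 0, 1, 0, 0, 0, 0, 0, 0, 1]

```text
clock: 5.73
eef_pos: [0.4738, -0.1596, 0.136]
tool_rot: [0.623, 0.782, 0.004, -0.002]
ft_force: [-2.2, 11.5, 8.1]
grip_width: 0.0122
```

```bash
python3 -c "
from h import *
st()"
```

```text
t 5.73 track x -80.2 y -0.7 z 136.0 mm  F x 11.7 y -0.4 z 8.1  w 12.2 rot [ 0.22 -0.42  0.24] j6 -0.55
```

Request:
drive_tool:
  steps: [-0.0015, 0, 0, 0, 0, 0, 1, -0.0015, 0, 0, 0, 0, 0, 1, 0, 0, 0, 0, 0, 0, 1]

```text
clock: 5.98
eef_pos: [0.4744, -0.1624, 0.136]
tool_rot: [0.623, 0.782, 0.004, -0.002]
ft_force: [-2.4, 11.3, 7.3]
grip_width: 0.0122
```

```bash
python3 -c "
from h import *
st()"
```

```text
t 5.98 track x -83.1 y -0.7 z 136.0 mm  F x 11.6 y -0.2 z 7.3  w 12.2 rot [ 0.22 -0.42  0.24] j6 -0.56
```

Request:
drive_tool:
  steps: [-0.001, 0, 0, 0, 0, 0, 1, -0.001, 0, 0, 0, 0, 0, 1, 0, 0, 0, 0, 0, 0, 1]

```text
clock: 6.23
eef_pos: [0.4748, -0.1643, 0.136]
tool_rot: [0.623, 0.782, 0.004, -0.002]
ft_force: [-1.9, 11.3, 7.6]
grip_width: 0.0122
```

```bash
python3 -c "
from h import *
st()"
```

```text
t 6.23 track x -85.0 y -0.7 z 136.0 mm  F x 11.4 y -0.7 z 7.6  w 12.2 rot [ 0.21 -0.43  0.25] j6 -0.56
```

Request:
drive_tool:
  steps: [-0.001, 0, 0, 0, 0, 0, 1, 0, 0, 0, 0, 0, 0, 1]

```text
clock: 6.4
eef_pos: [0.475, -0.1652, 0.136]
tool_rot: [0.623, 0.782, 0.004, -0.002]
ft_force: [-1.3, 11.1, 6.1]
grip_width: 0.0121
```

Request:
drive_tool:
  steps: [-0.001, 0, 0, 0, 0, 0, 1, 0, 0, 0, 0, 0, 0, 1]

```text
clock: 6.57
eef_pos: [0.4753, -0.1662, 0.136]
tool_rot: [0.623, 0.782, 0.004, -0.002]
ft_force: [-2.3, 11.8, 6.9]
grip_width: 0.0121
```

```bash
python3 -c "
from h import *
st()"
```

```text
t 6.57 track x -87.0 y -0.7 z 136.0 mm  F x 12.0 y -0.4 z 6.9  w 12.1 rot [ 0.21 -0.43  0.25] j6 -0.57
```

Request:
drive_tool:
  steps: [-0.001, 0, 0, 0, 0, 0, 1, 0, 0, 0, 0, 0, 0, 1]

```text
clock: 6.73
eef_pos: [0.4755, -0.167, 0.1359]
tool_rot: [0.623, 0.782, 0.004, -0.002]
ft_force: [-2.0, 11.2, 6.7]
grip_width: 0.0121
```

Request:
drive_tool:
  steps: [-0.001, 0, 0, 0, 0, 0, 1, 0, 0, 0, 0, 0, 0, 1]

```text
clock: 6.9
eef_pos: [0.4755, -0.1673, 0.1359]
tool_rot: [0.623, 0.782, 0.005, -0.003]
ft_force: [-3.1, 14.0, 8.7]
grip_width: 0.012
```

```bash
python3 -c "
from h import *
st()"
```

```text
t 6.90 track x -88.1 y -0.7 z 135.9 mm  F x 14.3 y -0.1 z 8.7  w 12.0 rot [ 0.22 -0.56  0.28] j6 -0.57
```

Request:
drive_tool:
  steps: [-0.0005, 0, 0, 0, 0, 0, 1, 0, 0, 0, 0, 0, 0, 1]

```text
clock: 7.07
eef_pos: [0.4755, -0.1674, 0.1359]
tool_rot: [0.623, 0.783, 0.005, -0.003]
ft_force: [-2.2, 15.1, 9.5]
grip_width: 0.0117
```

```bash
python3 -c "
from h import *
st()"
```

```text
t 7.07 track x -88.2 y -0.7 z 135.9 mm  F x 15.2 y -1.2 z 9.5  w 11.7 rot [ 0.22 -0.61  0.3 ] j6 -0.57
```

The force rose from 11.5 to 15.2 N and the motion stalled. Contact is therefore at tool x of about -87.9 mm, which agrees with the -88.5 estimated from the picture. I'll come forward to about 11.5 mm before it.

Request:
drive_tool:
  steps: [0.002, 0, 0, 0, 0, 0, 1, 0.003, 0, 0, 0, 0, 0, 1, 0.003, 0, 0, 0, 0, 0, 1, 0.003, 0, 0, 0, 0, 0, 1, 0.002, 0, 0, 0, 0, 0, 1, 0, 0, 0, 0, 0, 0, 1]

```text
clock: 7.57
eef_pos: [0.4729, -0.1558, 0.136]
tool_rot: [0.623, 0.782, 0.004, -0.002]
ft_force: [-2.3, 11.3, 7.2]
grip_width: 0.0122
```

```bash
python3 -c "
from h import *
st()
im,d=vision.camera('wrist')
st()
cv2.imwrite('pics/w5.png',cv2.resize(im[150:290,190:480,::-1],None,fx=2.7,fy=2.7,interpolation=cv2.INTER_CUBIC))"
```

```text
t 7.57 track x -76.3 y -0.7 z 136.0 mm  F x 11.6 y -0.2 z 7.2  w 12.2 rot [ 0.21 -0.42  0.27] j6 -0.55
t 7.62 track x -76.4 y -0.7 z 136.0 mm  F x 10.4 y 0.2 z 7.2  w 12.2 rot [ 0.21 -0.42  0.26] j6 -0.55
```

View pics/w5.png

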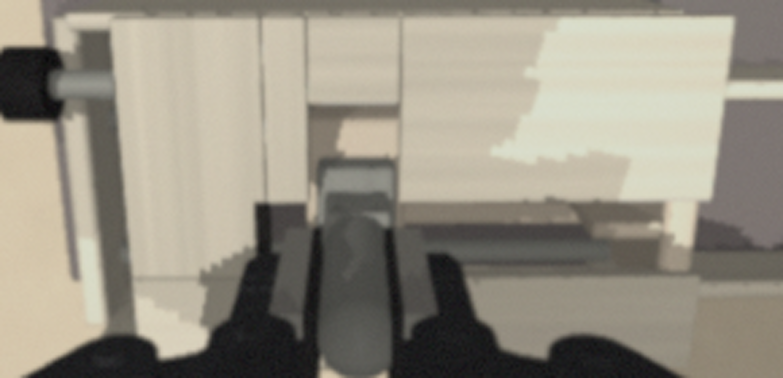

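Request:
drive_tool:
  steps: [-0.0007, 0, 0, 0, 0, 0, 1, 0, -0.002, 0, 0, 0, 0, 1, 0, -0.002, 0, 0, 0, 0, 1, 0, -0.002, 0, 0, 0, 0, 1, 0, 0, 0, 0, 0, 0, 1]

```text
clock: 8.03
eef_pos: [0.467, -0.1581, 0.136]
tool_rot: [0.623, 0.782, 0.004, -0.002]
ft_force: [-2.3, 11.8, 7.6]
grip_width: 0.0119
```

```bash
python3 -c "
from h import *
st()
im,d=vision.camera('wrist')
st()
cv2.imwrite('pics/w6.png',cv2.resize(im[150:290,190:480,::-1],None,fx=2.7,fy=2.7,interpolation=cv2.INTER_CUBIC))"
```

```text
t 8.03 track x -77.3 y 5.6 z 136.0 mm  F x 12.0 y -0.4 z 7.6  w 11.9 rot [ 0.2  -0.42  0.24] j6 -0.56
t 8.08 track x -77.3 y 5.6 z 136.0 mm  F x 11.3 y 0.0 z 8.3  w 12.2 rot [ 0.2  -0.42  0.24] j6 -0.56
```

View pics/w6.png

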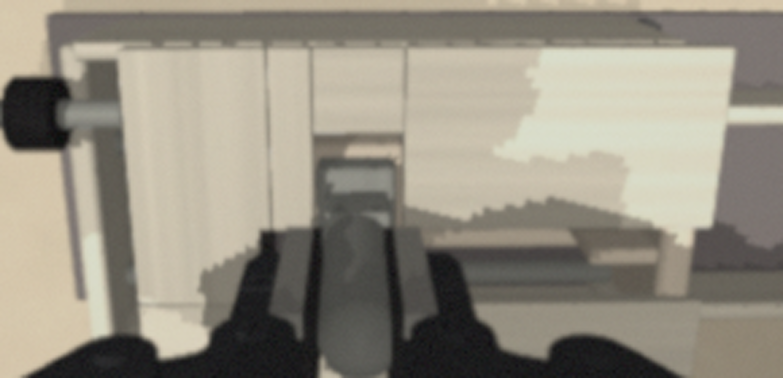

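The foot is entering the notch with clearance at both ends and no side force. I'll go on.

Request:
drive_tool:
  steps: [0, -0.002, 0, 0, 0, 0, 1, 0, -0.002, 0, 0, 0, 0, 1, 0, -0.002, 0, 0, 0, 0, 1, 0, -0.001, 0, 0, 0, 0, 1, 0, 0, 0, 0, 0, 0, 1]

```text
clock: 8.5
eef_pos: [0.4602, -0.1597, 0.136]
tool_rot: [0.623, 0.782, 0.004, -0.002]
ft_force: [-2.3, 11.3, 7.2]
grip_width: 0.012
```

```bash
python3 -c "
from h import *
st()"
```

```text
t 8.50 track x -77.4 y 12.5 z 136.0 mm  F x 11.5 y -0.2 z 7.2  w 12.0 rot [ 0.21 -0.42  0.24] j6 -0.56
```

Request:
drive_tool:
  steps: [0, -0.001, 0, 0, 0, 0, 1, 0, -0.001, 0, 0, 0, 0, 1, 0, 0, 0, 0, 0, 0, 1]

```text
clock: 8.75
eef_pos: [0.4584, -0.1601, 0.136]
tool_rot: [0.623, 0.782, 0.004, -0.002]
ft_force: [-2.7, 12.2, 8.0]
grip_width: 0.0122
```

```bash
python3 -c "
from h import *
st()
im,d=vision.camera('wrist')
st()
cv2.imwrite('pics/w7.png',cv2.resize(im[150:290,190:480,::-1],None,fx=2.7,fy=2.7,interpolation=cv2.INTER_CUBIC))"
```

```text
t 8.75 track x -77.3 y 14.4 z 136.0 mm  F x 12.5 y -0.1 z 8.0  w 12.2 rot [ 0.22 -0.42  0.24] j6 -0.57
t 8.80 track x -77.3 y 14.4 z 136.0 mm  F x 11.2 y 1.4 z 8.3  w 12.4 rot [ 0.22 -0.42  0.25] j6 -0.57
```

View pics/w7.png

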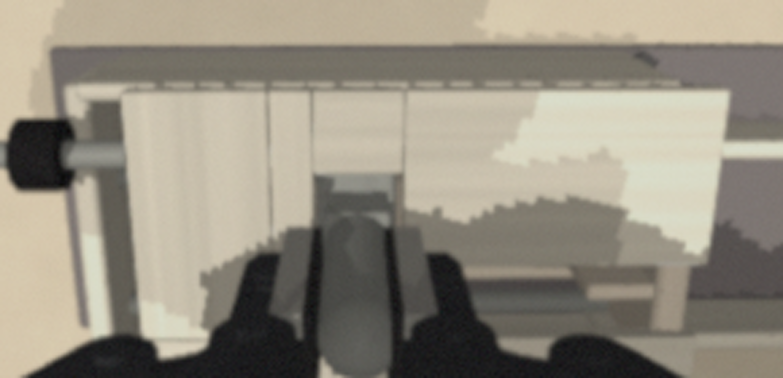

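Request:
drive_tool:
  steps: [0, -0.001, 0, 0, 0, 0, 1, 0, 0, 0, 0, 0, 0, 1, 0.001, 0, 0, 0, 0, 0, 1, 0.001, 0, 0, 0, 0, 0, 1, 0, 0, 0, 0, 0, 0, 1]

```text
clock: 9.22
eef_pos: [0.4575, -0.1583, 0.136]
tool_rot: [0.623, 0.782, 0.004, -0.001]
ft_force: [-0.7, 12.4, 6.8]
grip_width: 0.012
```

```bash
python3 -c "
from h import *
st()"
```

```text
t 9.22 track x -75.4 y 14.9 z 136.0 mm  F x 12.3 y -2.0 z 6.8  w 12.0 rot [ 0.27 -0.41  0.26] j6 -0.56
```

Request:
drive_tool:
  steps: [0.001, 0, 0, 0, 0, 0, 1, 0, 0, 0, 0, 0, 0, 1, 0.001, 0, 0, 0, 0, 0, 1, 0, 0, 0, 0, 0, 0, 1]

```text
clock: 9.55
eef_pos: [0.4571, -0.1568, 0.136]
tool_rot: [0.623, 0.782, 0.004, -0.001]
ft_force: [-0.5, 9.3, 6.9]
grip_width: 0.0125
```

```bash
python3 -c "
from h import *
st()"
```

```text
t 9.55 track x -73.8 y 14.9 z 136.0 mm  F x 9.2 y -1.5 z 6.9  w 12.5 rot [ 0.26 -0.34  0.24] j6 -0.56
```

The force is falling, so the post is meeting the notch's front edge about 14 mm before the stop. I'll unload it and then open.

Request:
drive_tool:
  steps: [0.001, 0, 0, 0, 0, 0, 1, 0.001, 0, 0, 0, 0, 0, 1, 0, 0, 0, 0, 0, 0, 1]

```text
clock: 9.8
eef_pos: [0.457, -0.1564, 0.1361]
tool_rot: [0.623, 0.782, 0.002, 0.001]
ft_force: [-0.5, 6.0, 4.2]
grip_width: 0.0118
```

```bash
python3 -c "
from h import *
st()"
```

```text
t 9.80 track x -73.4 y 14.9 z 136.1 mm  F x 6.0 y -0.8 z 4.2  w 11.8 rot [ 0.24 -0.11  0.18] j6 -0.56
```

Request:
drive_tool:
  steps: [0.001, 0, 0, 0, 0, 0, 1, 0, 0, 0, 0, 0, 0, 0.5, 0, 0, 0, 0, 0, 0, 0.2, 0, 0, 0, 0, 0, 0, -0.2, 0, 0, 0, 0, 0, 0, -1, 0, 0, 0, 0, 0, 0, -1]

```text
clock: 10.3
eef_pos: [0.4566, -0.1571, 0.1357]
tool_rot: [0.624, 0.781, 0.001, 0.001]
ft_force: [-0.2, 0.2, -0.4]
grip_width: 0.0688
```

```bash
python3 -c "
from h import *
st()
im,d=vision.camera('wrist')
st()
cv2.imwrite('pics/w8.png',im[:,:,::-1])"
```

```text
t 10.30 track x -74.0 y 15.5 z 135.7 mm  F x 0.2 y 0.1 z -0.4  w 68.8 rot [0.15 0.09 0.08] j6 -0.55
t 10.35 track x -74.0 y 15.4 z 135.8 mm  F x 0.3 y -0.7 z 0.1  w 75.9 rot [0.16 0.08 0.09] j6 -0.55
```

View pics/w8.png

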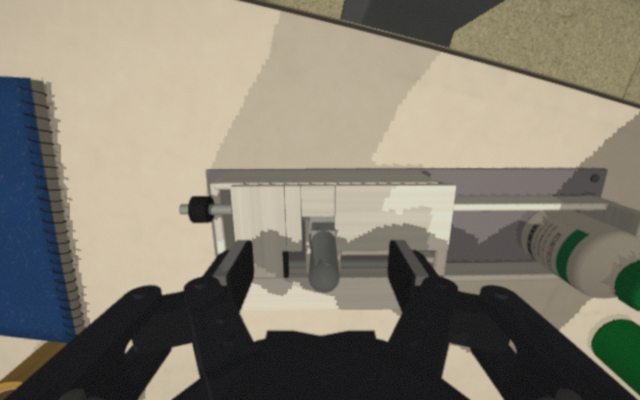

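The post stays hooked with the gripper clear of it; the foot is still in the notch at (318,225). Now I'll go to the spare bottle.

Request:
drive_tool:
  steps: [0, 0, -0.02, 0, 0, 0, -1, 0, 0, -0.04, 0, 0, 0, -1, 0, 0, -0.04, 0, 0, 0, -1, 0.032, 0.0158, -0.02, 0, 0, 0, -1, 0.032, 0.0158, 0, 0, 0, 0, -1, 0.032, 0.0158, 0, 0, 0, 0, -1, 0.032, 0.0158, 0, 0, 0, 0, -1, 0.032, 0.0158, 0, 0, 0, 0, -1]

```text
clock: 11.02
eef_pos: [0.4981, 0.0181, 0.2564]
tool_rot: [0.624, 0.781, 0.001, 0.002]
ft_force: [0.1, -0.3, -0.1]
grip_width: 0.0855
```

Request:
drive_tool:
  steps: [0.032, 0.0158, 0, 0, 0, 0, -1, 0.032, 0.0158, 0, 0, 0, 0, -1, 0.032, 0.0158, 0, 0, 0, 0, -1, 0.032, 0.0158, 0, 0, 0, 0, -1, 0.032, 0.0, 0, 0, 0, 0, -1, 0.032, 0.0, 0, 0, 0, 0, -1, 0, 0, 0, 0, 0, 0, -1]

```text
clock: 11.6
eef_pos: [0.5158, 0.2231, 0.2555]
tool_rot: [0.621, 0.784, 0.001, 0.001]
ft_force: [0.7, -0.2, -0.5]
grip_width: 0.0854
```

```bash
python3 - <<'E'
from h import *
st()
o,p,r=pose(); m=vision.camera_model("wrist"); im,d=vision.camera("wrist")
cv2.imwrite("pics/w9.png",im[:,:,::-1])
hsv=cv2.cvtColor(im,cv2.COLOR_RGB2HSV)
G=((hsv[...,0]>50)&(hsv[...,0]<90)&(hsv[...,1]>120)).astype(np.uint8)
n,l,s,ce=cv2.connectedComponentsWithStats(G)
for k in range(1,n):
  if s[k,4]>40: print(s[k],ce[k],onz(m,ce[k],.078))
print(proj(m,[[.557,.2587,.08]]),rel([.557,.2587,.2],102.7),p)
E
```

```text
t 11.60 track x 283.8 y -125.9 z 255.5 mm  F x -0.3 y -0.6 z -0.5  w 85.4 rot [ 0.16 -0.05  0.48] j6 0.18
[  65   21   39   37 1057] [83.86092715 39.1371807 ] [[0.43456272 0.01266413 0.078     ]]
[ 195  139   57   47 2019] [222.84447746 161.98761763] [[0.50630176 0.13476221 0.078     ]]
[337 232  27  26 532] [349.63533835 244.45676692] [[0.55561723 0.25954466 0.078     ]]
[[348.5675472 246.5423908]] (array([0.02777515, 0.04819751, 0.05556874]), array([0.15097603, 0.07191983, 0.39756326])) [0.51581984 0.22307433 0.25545275]
```

View pics/w9.png

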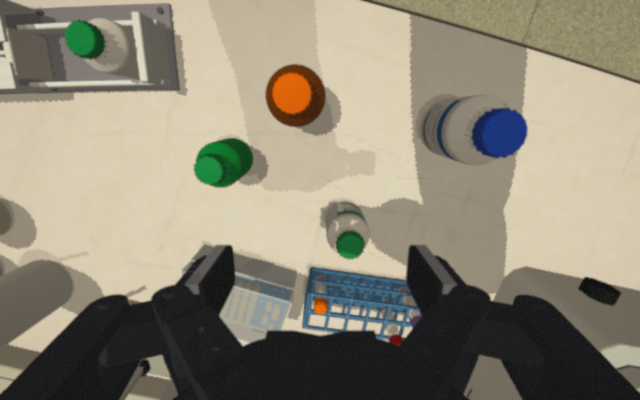

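```bash
python3 - <<'E'
from h import *
m=vision.camera_model("top"); d=np.load("pics/top0d.npy"); C=cloud(m,d); C[...,2]+=.002
B=(C[...,1]>.17)&(C[...,1]<.35)&(C[...,2]>.01)&(C[...,2]<.3)&(C[...,0]>.57)&(C[...,0]<.68)
P=C[B]
for a in np.arange(.57,.68,.01):
  s=P[(P[:,0]>=a)&(P[:,0]<a+.01)]
  if len(s): print(round(a,2),len(s),s[:,2].max().round(3),s[:,1].min().round(3),s[:,1].max().round(3))
print(rel([.5562,.2593,.103],102.7))
E
```

```text
0.57 25 0.083 0.244 0.279
0.62 153 0.066 0.237 0.35
0.63 251 0.078 0.171 0.35
0.64 278 0.09 0.171 0.35
0.65 209 0.093 0.171 0.35
0.66 193 0.092 0.171 0.338
0.67 137 0.072 0.172 0.31
(array([0.02866348, 0.04729911, 0.15256567]), array([0.15097603, 0.07191983, 0.39756326]))
```

Request:
drive_tool:
  steps: [0.0145, 0.0236, 0.02, 0.15, 0.07, 0.4, -1, 0.0145, 0.0236, 0.025, 0, 0, 0, -1, 0, 0, 0.025, 0, 0, 0, -1, 0, 0, 0, 0, 0, 0, -1]

```text
clock: 11.98
eef_pos: [0.5548, 0.2551, 0.1798]
tool_rot: [0.627, 0.779, -0.005, -0.002]
ft_force: [-1.5, 1.3, -1.1]
grip_width: 0.0852
```

```bash
python3 - <<'E'
from h import *
o,p,r=pose(); m=vision.camera_model("wrist"); im,d=vision.camera("wrist")
cv2.imwrite("pics/w10.png",im[:,:,::-1])
hsv=cv2.cvtColor(im,cv2.COLOR_RGB2HSV)
G=((hsv[...,0]>50)&(hsv[...,0]<90)&(hsv[...,1]>120)).astype(np.uint8)
n,l,s,ce=cv2.connectedComponentsWithStats(G)
for k in range(1,n):
  if s[k,4]>40: print(s[k],ce[k],onz(m,ce[k],.078))
print(rel([.5562,.2593,.096],102.7),p)
E
```

```text
[  96   89  106   64 5177] [149.20455862 120.45818041] [[0.51106816 0.14297452 0.078     ]]
[ 310  213   40   39 1182] [329.39509306 232.34517766] [[0.55580576 0.26014403 0.078     ]]
(array([0.00425518, 0.00274537, 0.08643943]), array([-0.43905201,  0.13516842, -0.33428824])) [0.55480508 0.25510187 0.17982423]
```

View pics/w10.png

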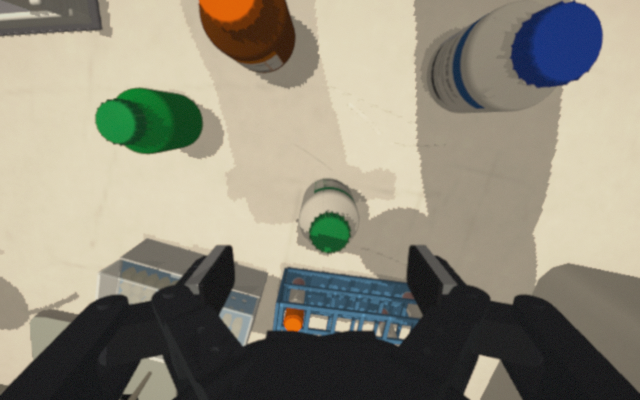

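The spare's cap is at (329,232), which gives (0.556, 0.260). That agrees to 1 mm across views. I'll descend and grasp.

Request:
drive_tool:
  steps: [0.0048, 0.0025, 0.0, -0.4, 0.1, -0.3, -1, 0, 0, 0.03, 0, 0, 0, -1, 0, 0, 0.03, 0, 0, 0, -1, 0, 0, 0.018, 0, 0, 0, -1, 0, 0, 0.006, 0, 0, 0, -1, 0, 0, 0, 0, 0, 0, -1]

```text
clock: 12.53
eef_pos: [0.5585, 0.2616, 0.1024]
tool_rot: [0.625, 0.781, 0.003, 0.002]
ft_force: [0.1, 0.6, -0.7]
grip_width: 0.0853
```

```bash
python3 - <<'E'
from h import *
print(rel([.556,.2598,.096],102.7))
im,d=vision.camera("wrist")
cv2.imwrite("pics/w11.png",im[:,:,::-1])
E
```

```text
(array([-0.00122668, -0.0029226 ,  0.0063357 ]), array([ 0.39750967, -0.08913563, -0.02200739]))
```

View pics/w11.png

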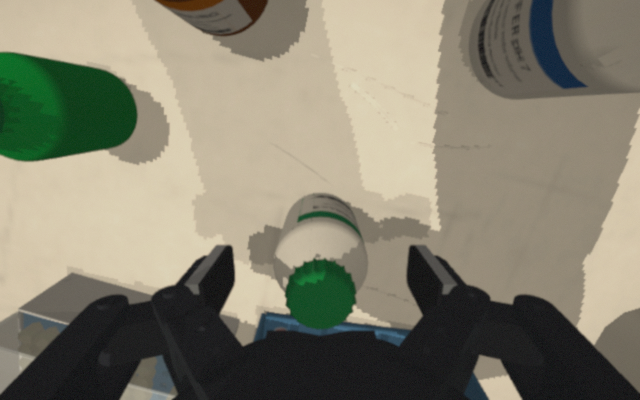

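Request:
drive_tool:
  steps: [-0.001, -0.0025, 0.005, 0.3, 0, 0, -1, 0, 0, 0, 0, 0, 0, -0.3, 0, 0, 0, 0, 0, 0, 0, 0, 0, 0, 0, 0, 0, 0.3, 0, 0, 0, 0, 0, 0, 1, 0, 0, 0, 0, 0, 0, 1, 0, 0, 0, 0, 0, 0, 1, 0, 0, 0, 0, 0, 0, 1]

```text
clock: 13.25
eef_pos: [0.5571, 0.2612, 0.0981]
tool_rot: [0.624, 0.781, 0.002, 0.0]
ft_force: [-0.7, 0.8, 7.3]
grip_width: 0.0429
```

```bash
python3 - <<'E'
from h import *
st(); print(rel([.556,.2598,.096],102.7))
E
```

```text
t 13.25 track x 311.9 y -174.5 z 98.1 mm  F x 0.9 y 0.5 z 7.3  w 42.9 rot [ 0.24 -0.14  0.03] j6 0.22
(array([-0.00109307, -0.00140743,  0.00213056]), array([ 0.24423432, -0.13578772,  0.02761457]))
```

The grip is at 43 mm on a 44 mm body. I'll lift it and carry it to the track.

Request:
drive_tool:
  steps: [0, 0, -0.01, 0, 0, 0, 1, 0, 0, -0.02, 0, 0, 0, 1, 0, 0, -0.035, 0, 0, 0, 1, 0, 0, -0.035, 0, 0, 0, 1, 0, 0, -0.03, 0, 0, 0, 1, -0.0238, -0.0159, 0, 0, 0, 0, 1, -0.0238, -0.0159, 0, 0, 0, 0, 1, -0.0238, -0.0159, 0, 0, 0, 0, 1]

```text
clock: 13.92
eef_pos: [0.5248, 0.1796, 0.2271]
tool_rot: [0.624, 0.781, 0.001, 0.0]
ft_force: [0.4, -0.2, -2.8]
grip_width: 0.0427
```

```bash
python3 - <<'E'
from h import *
st()
im,d=vision.camera("wrist")
cv2.imwrite("pics/w12.png",im[:,:,::-1])
E
```

```text
t 13.92 track x 239.4 y -125.1 z 227.1 mm  F x -0.3 y -0.4 z -2.8  w 42.7 rot [ 0.13 -0.07  0.09] j6 0.11
```

View pics/w12.png

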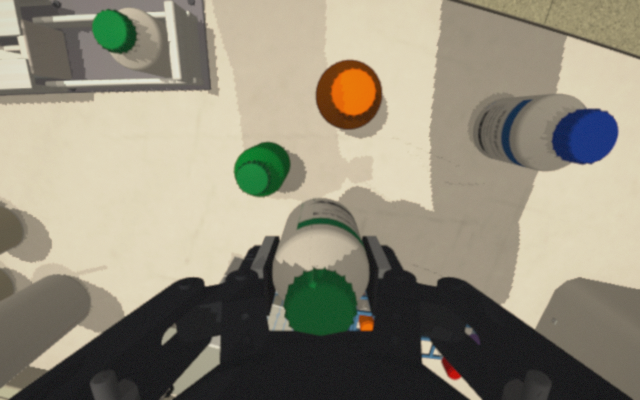

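The bottle is held upright and centred, with the cap at (321,300). I'll continue.

Request:
drive_tool:
  steps: [-0.0238, -0.0159, 0, 0, 0, 0, 1, -0.0238, -0.0159, 0, 0, 0, 0, 1, -0.0238, -0.0159, 0, 0, 0, 0, 1, -0.0238, -0.0159, 0, 0, 0, 0, 1, -0.0238, -0.0159, 0, 0, 0, 0, 1, -0.0238, -0.0159, 0, 0, 0, 0, 1, -0.0238, -0.0159, 0, 0, 0, 0, 1, -0.0238, -0.0159, 0, 0, 0, 0, 1]

```text
clock: 14.63
eef_pos: [0.4421, -0.0346, 0.2259]
tool_rot: [0.624, 0.781, 0.001, -0.0]
ft_force: [0.4, -0.6, -2.7]
grip_width: 0.0428
```

Request:
drive_tool:
  steps: [0, 0, 0, 0, 0, 7, 1, 0, 0, 0, 0, 0, 7, 1, 0, 0, 0, 0, 0, 7, 1, 0, 0, 0, 0, 0, 7, 1, 0, 0, 0, 0, 0, 7, 1, 0, 0, 0, 0, 0, 7, 1, 0, 0, 0, 0, 0, 7, 1, 0, 0, 0, 0, 0, 7, 1]

```text
clock: 15.3
eef_pos: [0.4428, -0.0335, 0.2259]
tool_rot: [0.919, 0.394, 0.0, -0.001]
ft_force: [0.2, 0.0, -3.1]
grip_width: 0.0426
```

Request:
drive_tool:
  steps: [0, 0, 0, 0, 0, 7, 1, 0, 0, 0, 0, 0, 7, 1, 0, 0, 0, 0, 0, 7, 1, 0, 0, 0, 0, 0, 7, 1, 0, 0, 0, 0, 0, 6, 1, 0, 0, 0, 0, 0, 0, 1, 0, 0, 0, 0, 0, 0, 1]

```text
clock: 15.88
eef_pos: [0.443, -0.0334, 0.226]
tool_rot: [0.994, 0.112, 0.0, -0.001]
ft_force: [0.4, 0.1, -2.3]
grip_width: 0.043
```

```bash
python3 - <<'E'
from h import *
st(); print(rel(P0+ex*.05+[0,0,.228],12.7))
m=vision.camera_model("wrist")
im,d=vision.camera("wrist"); np.savez("pics/w13m.npz",**m)
cv2.imwrite("pics/w13.png",im[:,:,::-1])
E
```

```text
t 15.88 track x 49.6 y 1.6 z 226.0 mm  F x -0.0 y -0.4 z -2.3  w 43.0 rot [-3.000e-02 -1.400e-01 -8.984e+01] j6 1.27
(array([ 0.00158644, -0.00040126, -0.00203709]), array([-0.11191515, -0.06841458,  0.16470942]))
```

View pics/w13.png

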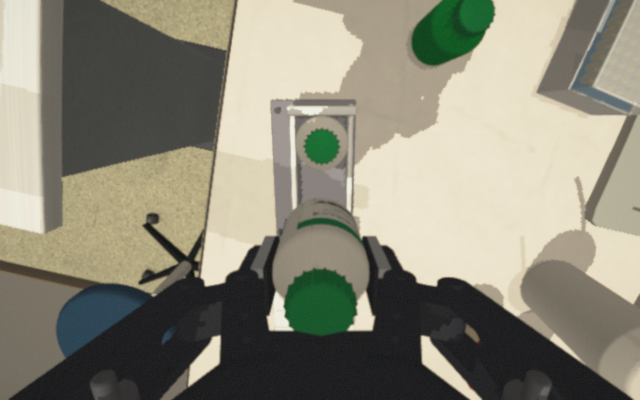

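```bash
python3 - <<'E'
from h import *
m=dict(np.load("pics/w13m.npz"))
im=cv2.imread("pics/w13.png")
cv2.imwrite("pics/w13c.png",cv2.resize(im[90:240,250:390],None,fx=4,fy=4,interpolation=cv2.INTER_CUBIC))
hsv=cv2.cvtColor(im,cv2.COLOR_BGR2HSV)
G=((hsv[...,0]>50)&(hsv[...,0]<90)&(hsv[...,1]>120)).astype(np.uint8)
n,l,s,ce=cv2.connectedComponentsWithStats(G)
for k in range(1,n):
  if s[k,4]>100:
    q=onz(m,ce[k],.082)[0]-P0; print(s[k],ce[k],q@ex,q@ey)
E
```

```text
[ 413    0   81   65 3733] [451.32761854  29.40610769] 0.17459386236409993 -0.08649162715976698
[305 130  33  33 831] [321.40673887 145.97954272] 0.09695851333082571 -0.00042741280053779714
[298 219  61  20 216] [326.10185185 223.66666667] 0.03699702561677978 -0.004367034881608277
[ 285  270   71   66 3700] [319.96216216 303.25189189] -0.03530427101499004 0.0001849813650382211
```

View pics/w13c.png

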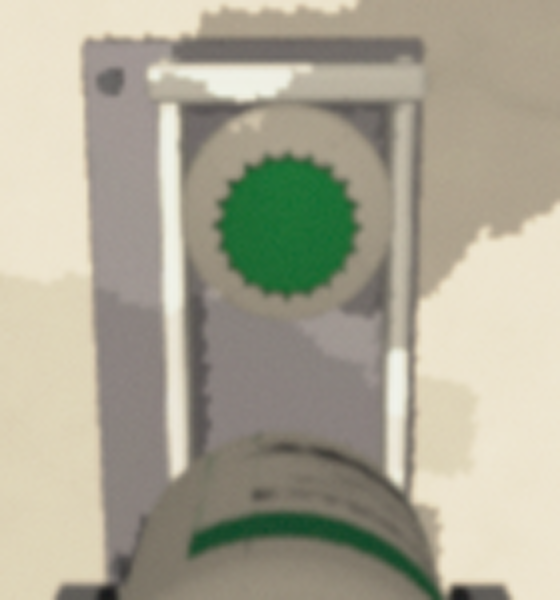

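```bash
python3 - <<'E'
from h import *
m=dict(np.load("pics/w13m.npz"))
for a,b,r in ((187,388,350),(189,388,450),(182,393,150)):
  q=onz(m,[(250+a/4,90+r/4),(250+b/4,90+r/4)],.024)-P0
  print(np.round(q@ex*1e3,1),np.round(q@ey*1e3,1))
print(rel(P0+ex*.05+[0,0,.228],12.7))
E
```

```text
[61.5 61.7] [ 22.5 -25.2]
[36.8 36.9] [ 22.4 -25.9]
[107.7 107.9] [ 22.8 -25. ]
(array([ 0.0015244 , -0.00042924, -0.00198764]), array([-0.10797601, -0.08090433,  0.15553826]))
```

Request:
drive_tool:
  steps: [0.0028, 0.0016, 0, -0.1, -0.08, 0.15, 1, 0, 0, 0.02, 0, 0, 0, 1, 0, 0, 0.025, 0, 0, 0, 1, 0, 0, 0.025, 0, 0, 0, 1, 0, 0, 0.015, 0, 0, 0, 1, 0, 0, 0.006, 0, 0, 0, 1, 0, 0, 0, 0, 0, 0, 1]

```text
clock: 16.52
eef_pos: [0.4455, -0.0343, 0.1338]
tool_rot: [0.994, 0.11, -0.001, -0.0]
ft_force: [-0.6, 0.1, -2.9]
grip_width: 0.043
```

```bash
python3 - <<'E'
from h import *
st()
m=vision.camera_model("wrist")
im,d=vision.camera("wrist"); np.savez("pics/w14m.npz",**m)
cv2.imwrite("pics/w14.png",im[:,:,::-1])
im,d=vision.camera("scene")
cv2.imwrite("pics/s14.png",cv2.resize(im[195:345,225:425,::-1],None,fx=4,fy=4,interpolation=cv2.INTER_CUBIC))
E
```

```text
t 16.52 track x 48.1 y -0.7 z 133.8 mm  F x 0.3 y 0.6 z -2.9  w 43.0 rot [-1.60e-01  7.00e-02 -9.01e+01] j6 1.27
```

View pics/w14.png

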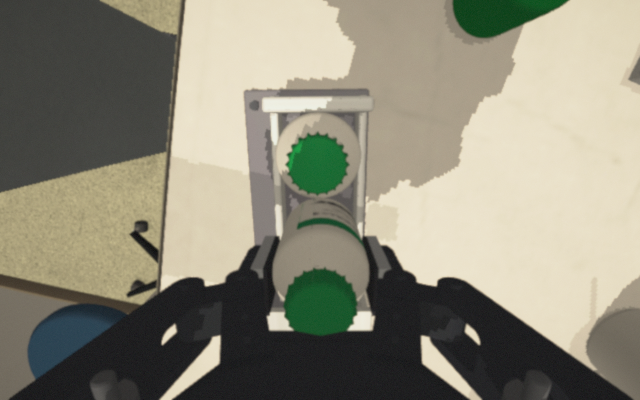

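View pics/s14.png

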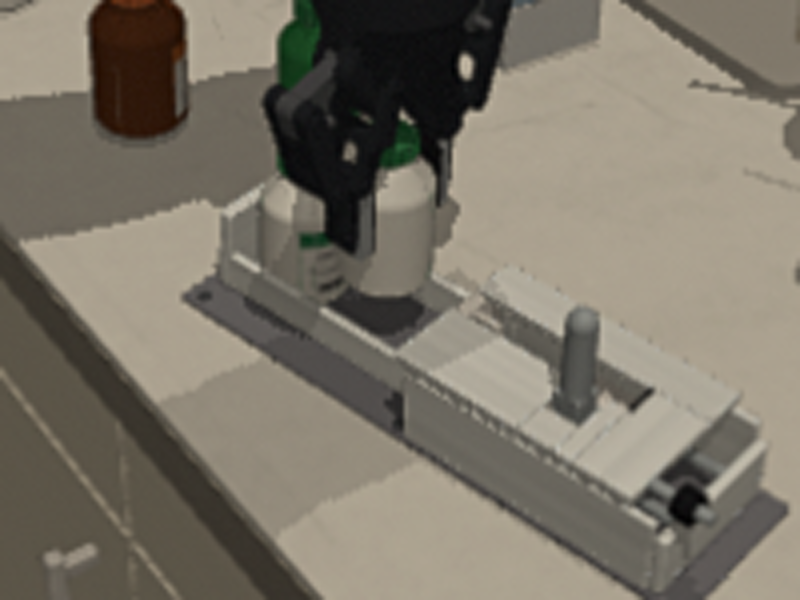

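```bash
python3 - <<'E'
import cv2
im=cv2.imread("pics/w14.png")
cv2.imwrite("pics/w14c.png",cv2.resize(im[85:235,240:400],None,fx=5,fy=5,interpolation=cv2.INTER_CUBIC)[:600])
E
```

```text
(no output)
```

View pics/w14c.png

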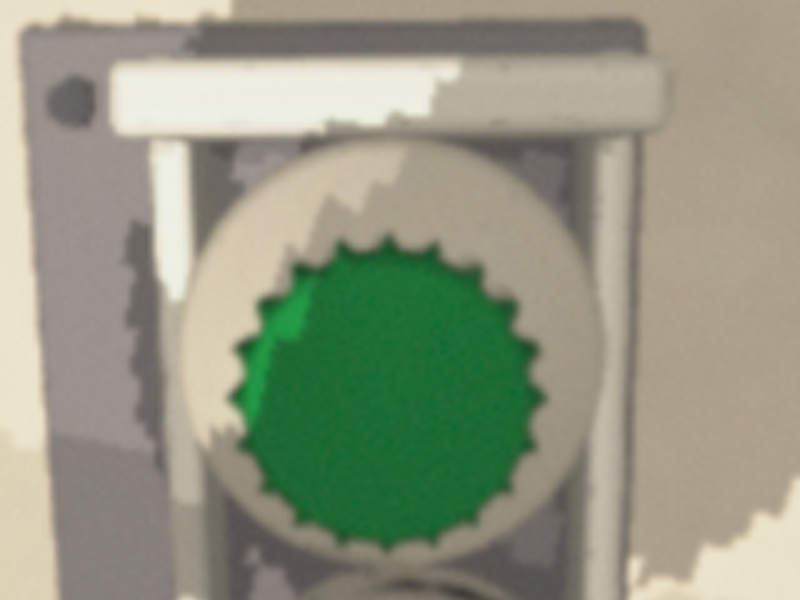

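Request:
drive_tool:
  steps: [-0.0005, 0, 0.005, 0, 0, 0, 1, 0, 0, 0.007, 0, 0, 0, 1, 0, 0, 0.006, 0, 0, 0, 1, 0, 0, 0.004, 0, 0, 0, 1, 0, 0, 0, 0, 0, 0, 1]

```text
clock: 17.03
eef_pos: [0.4459, -0.0345, 0.1132]
tool_rot: [0.994, 0.109, 0.001, 0.0]
ft_force: [0.2, 0.2, -2.8]
grip_width: 0.0428
```

```bash
python3 - <<'E'
from h import *
st()
E
```

```text
t 17.03 track x 47.9 y -1.0 z 113.2 mm  F x 0.1 y -0.2 z -2.8  w 42.8 rot [ 6.000e-02 -5.000e-02 -9.013e+01] j6 1.27
```

Request:
drive_tool:
  steps: [0, 0, 0.004, 0, 0, 0, 1, 0, 0, 0.002, 0, 0, 0, 1, 0, 0, 0, 0, 0, 0, 1]

```text
clock: 17.28
eef_pos: [0.4456, -0.0344, 0.1064]
tool_rot: [0.994, 0.109, -0.0, -0.0]
ft_force: [-0.7, -0.5, -3.1]
grip_width: 0.043
```

```bash
python3 - <<'E'
from h import *
st()
E
```

```text
t 17.28 track x 48.0 y -0.8 z 106.4 mm  F x -0.4 y 0.8 z -3.1  w 43.0 rot [-3.000e-02 -0.000e+00 -9.013e+01] j6 1.27
```

The bottle is inside the channel walls with no side load. I'll lower it to the floor.

Request:
drive_tool:
  steps: [0, 0, 0.002, 0, 0, 0, 1, 0, 0, 0.0015, 0, 0, 0, 1, 0, 0, 0, 0, 0, 0, 1]

```text
clock: 17.53
eef_pos: [0.4459, -0.0345, 0.1033]
tool_rot: [0.994, 0.109, 0.0, -0.0]
ft_force: [-0.0, -1.1, -3.1]
grip_width: 0.0427
```

Request:
drive_tool:
  steps: [0, 0, 0.001, 0, 0, 0, 1, 0, 0, 0, 0, 0, 0, 1]

```text
clock: 17.7
eef_pos: [0.446, -0.0345, 0.1025]
tool_rot: [0.994, 0.109, 0.0, -0.0]
ft_force: [-0.4, -0.5, -3.2]
grip_width: 0.0429
```

```bash
python3 - <<'E'
from h import *
st()
E
```

```text
t 17.70 track x 47.9 y -1.2 z 102.5 mm  F x -0.4 y 0.5 z -3.2  w 42.9 rot [ 3.000e-02 -3.000e-02 -9.013e+01] j6 1.27
```

Request:
drive_tool:
  steps: [0, 0, 0.001, 0, 0, 0, 1, 0, 0, 0, 0, 0, 0, 1]

```text
clock: 17.87
eef_pos: [0.4462, -0.0345, 0.1021]
tool_rot: [0.994, 0.109, 0.001, -0.0]
ft_force: [-0.6, 1.2, 2.4]
grip_width: 0.0431
```

Request:
drive_tool:
  steps: [0, 0, 0.001, 0, 0, 0, 1, 0, 0, 0, 0, 0, 0, 1]

```text
clock: 18.03
eef_pos: [0.4461, -0.0344, 0.1021]
tool_rot: [0.994, 0.109, 0.001, -0.0]
ft_force: [-4.2, 1.2, 11.6]
grip_width: 0.0427
```

```bash
python3 - <<'E'
from h import *
st()
E
```

```text
t 18.03 track x 47.9 y -1.3 z 102.1 mm  F x 2.1 y 3.9 z 11.6  w 42.7 rot [ 8.000e-02 -7.000e-02 -9.013e+01] j6 1.27
```

It is seated: the force rose at TCP z 102.1 mm, about 4 mm above the table grasp height, as expected. I'll unload and release.

Request:
drive_tool:
  steps: [0, 0, -0.001, 0, 0, 0, 1, 0, 0, 0, 0, 0, 0, 0.2, 0, 0, 0, 0, 0, 0, 0, 0, 0, 0, 0, 0, 0, -0.3, 0, 0, 0, 0, 0, 0, -1, 0, 0, 0, 0, 0, 0, -1, 0, 0, 0, 0, 0, 0, -1]

```text
clock: 18.62
eef_pos: [0.4461, -0.0345, 0.1015]
tool_rot: [0.994, 0.109, 0.0, -0.0]
ft_force: [-1.0, -0.1, -0.1]
grip_width: 0.0855
```

Request:
drive_tool:
  steps: [0, 0, -0.01, 0, 0, 0, -1, 0, 0, -0.03, 0, 0, 0, -1, 0, 0, -0.04, 0, 0, 0, -1, 0, 0, -0.03, 0, 0, 0, -1, 0, 0, 0, 0, 0, 0, -1]

```text
clock: 19.03
eef_pos: [0.4496, -0.0348, 0.2177]
tool_rot: [0.994, 0.109, 0.006, 0.001]
ft_force: [1.0, -0.2, -0.6]
grip_width: 0.0853
```

```bash
python3 - <<'E'
from h import *
st()
im,d=vision.camera("wrist")
cv2.imwrite("pics/w15.png",im[:,:,::-1])
im,d=vision.camera("scene")
cv2.imwrite("pics/s15.png",cv2.resize(im[195:345,225:425,::-1],None,fx=4,fy=4,interpolation=cv2.INTER_CUBIC))
print(rel(P0-ex*.074+ey*.0155+[0,0,.2],102.7))
E
```

```text
t 19.03 track x 46.8 y -4.6 z 217.7 mm  F x -0.4 y -1.0 z -0.6  w 85.3 rot [  0.71  -0.39 -90.13] j6 1.27
(array([-0.01725897,  0.12162078,  0.01298755]), array([  0.2525996 ,  -0.15189221, -90.13565401]))
```

View pics/w15.png

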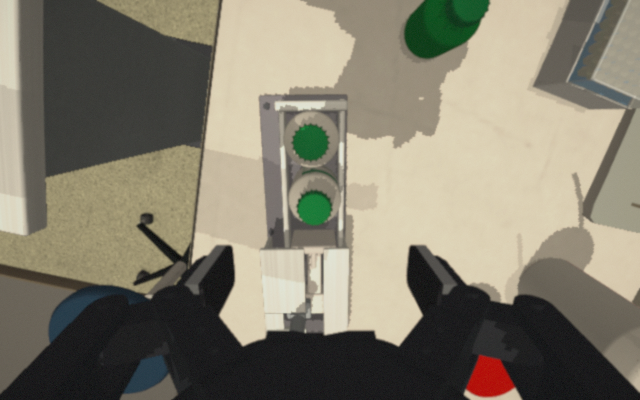

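View pics/s15.png

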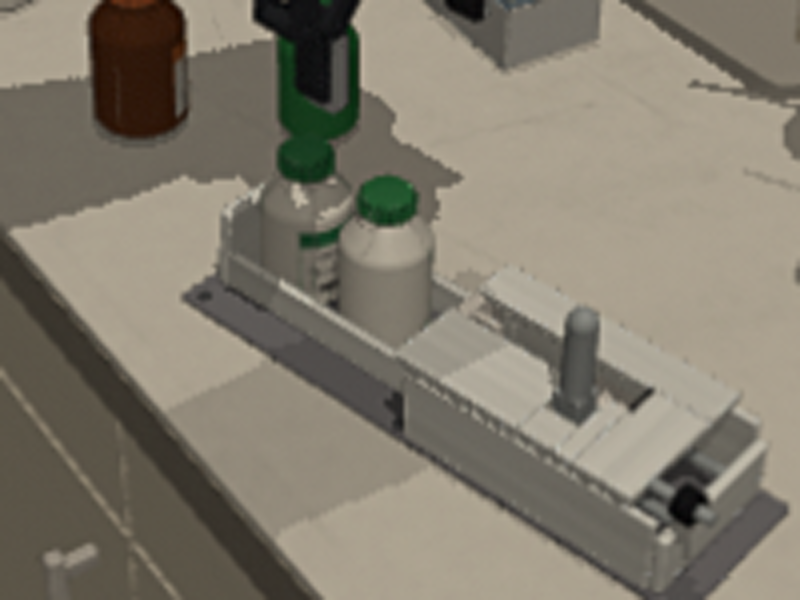

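Both bottles stand upright in the channel, with caps at (311,142) and (314,208) in the wrist view, and the post is still hooked. Now back to the post.

Request:
drive_tool:
  steps: [-0.0057, 0.0395, 0, 0, 0, 0, -1, -0.0057, 0.0395, 0, 0, 0, 0, -1, -0.0057, 0.0395, 0, 0, 0, 0, -1, 0, 0, 0, 0, 0, -7, -1, 0, 0, 0, 0, 0, -7, -1, 0, 0, 0, 0, 0, -7, -1, 0, 0, 0, 0, 0, -7, -1, 0, 0, 0, 0, 0, -7, -1]

```text
clock: 19.8
eef_pos: [0.4538, -0.1538, 0.2094]
tool_rot: [0.914, 0.406, -0.001, -0.001]
ft_force: [-0.0, 1.0, 1.0]
grip_width: 0.0854
```

Request:
drive_tool:
  steps: [0, 0, 0, 0, 0, -7, -1, 0, 0, 0, 0, 0, -7, -1, 0, 0, 0, 0, 0, -7, -1, 0, 0, 0, 0, 0, -7, -1, 0, 0, 0, 0, 0, -7, -1, 0, 0, 0, 0, 0, -7, -1, 0, 0, 0, 0, 0, -7, -1, 0, 0, 0, 0, 0, -6, -1]

```text
clock: 20.47
eef_pos: [0.4539, -0.1535, 0.2095]
tool_rot: [0.623, 0.782, -0.0, -0.002]
ft_force: [0.4, -0.2, 1.2]
grip_width: 0.0851
```

Request:
drive_tool:
  steps: [0, 0, 0, 0, 0, 0, -1, 0, 0, 0, 0, 0, 0, -1]

```text
clock: 20.63
eef_pos: [0.4542, -0.1536, 0.2101]
tool_rot: [0.627, 0.779, -0.0, -0.001]
ft_force: [0.2, 0.6, -0.6]
grip_width: 0.0854
```

```bash
python3 - <<'E'
from h import *
st(); print(rel([.4566,-.1571,.136],102.7))
E
```

```text
t 20.63 track x -70.1 y 17.0 z 210.1 mm  F x 0.6 y -0.4 z -0.6  w 85.4 rot [-0.1  -0.09 -0.29] j6 -0.54
(array([-0.00402833,  0.00172204,  0.07405455]), array([-0.10494998, -0.09131809, -0.28848614]))
```

Request:
drive_tool:
  steps: [-0.004, 0.0015, 0.01, -0.1, -0.09, -0.28, -1, 0, 0, 0.025, 0, 0, 0, -1, 0, 0, 0.02, 0, 0, 0, -1, 0, 0, 0.012, 0, 0, 0, -1, 0, 0, 0.005, 0, 0, 0, -1, 0, 0, 0, 0, 0, 0, -1, 0, 0, 0, 0, 0, 0, -1]

```text
clock: 21.22
eef_pos: [0.4576, -0.1575, 0.1396]
tool_rot: [0.624, 0.781, 0.0, 0.001]
ft_force: [-0.9, 0.2, 0.7]
grip_width: 0.0853
```

```bash
python3 - <<'E'
from h import *
st(); print(rel([.4566,-.1571,.136],102.7))
im,d=vision.camera("wrist")
cv2.imwrite("pics/w16.png",im[:,:,::-1])
E
```

```text
t 21.22 track x -74.7 y 14.6 z 139.6 mm  F x 0.3 y 0.8 z 0.7  w 85.3 rot [0.13 0.08 0.09] j6 -0.55
(array([ 0.00063452, -0.00084036,  0.00359274]), array([0.12690766, 0.07509482, 0.08598589]))
```

View pics/w16.png

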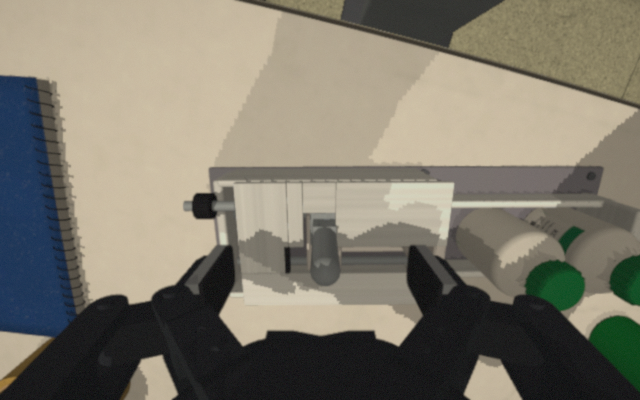

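The post is at (324,260), slightly toward +x of the tool. I'll correct for that and grip.

Request:
drive_tool:
  steps: [0.001, -0.0005, 0.003, 0, 0, 0, -1, 0, 0, 0, 0, 0, 0, 0, 0, 0, 0, 0, 0, 0, 0.6, 0, 0, 0, 0, 0, 0, 1, 0, 0, 0, 0, 0, 0, 1, 0, 0, 0, 0, 0, 0, 1, 0, 0, 0, 0, 0, 0, 1, 0, 0, 0, 0, 0, 0, 1]

```text
clock: 21.93
eef_pos: [0.4568, -0.1562, 0.1368]
tool_rot: [0.623, 0.782, 0.001, 0.001]
ft_force: [-0.7, 2.6, 2.7]
grip_width: 0.0118
```

```bash
python3 - <<'E'
from h import *
st()
E
```

```text
t 21.93 track x -73.2 y 15.1 z 136.8 mm  F x 2.7 y 0.1 z 2.7  w 11.8 rot [0.17 0.02 0.16] j6 -0.55
```

Request:
drive_tool:
  steps: [-0.0015, 0, 0, 0, 0, 0, 1, -0.0015, 0, 0, 0, 0, 0, 1, -0.0015, 0, 0, 0, 0, 0, 1, 0, 0, 0, 0, 0, 0, 1]

```text
clock: 22.27
eef_pos: [0.4573, -0.1583, 0.1367]
tool_rot: [0.623, 0.782, 0.003, -0.001]
ft_force: [-1.0, 10.5, 7.2]
grip_width: 0.0121
```

```bash
python3 - <<'E'
from h import *
st()
E
```

```text
t 22.27 track x -75.4 y 15.1 z 136.7 mm  F x 10.5 y -1.3 z 7.2  w 12.1 rot [ 0.2  -0.33  0.25] j6 -0.56
```

Request:
drive_tool:
  steps: [-0.0015, 0, 0, 0, 0, 0, 1, 0, 0.001, 0, 0, 0, 0, 1, 0, 0.001, 0, 0, 0, 0, 1, 0, 0.001, 0, 0, 0, 0, 1, 0, 0, 0, 0, 0, 0, 1]

```text
clock: 22.68
eef_pos: [0.46, -0.1589, 0.1367]
tool_rot: [0.623, 0.782, 0.003, -0.002]
ft_force: [-2.3, 9.3, 7.6]
grip_width: 0.0119
```

```bash
python3 - <<'E'
from h import *
st()
im,d=vision.camera("wrist")
cv2.imwrite('pics/w17.png',cv2.resize(im[150:290,190:480,::-1],None,fx=2.7,fy=2.7,interpolation=cv2.INTER_CUBIC))
E
```

```text
t 22.68 track x -76.5 y 12.5 z 136.7 mm  F x 9.6 y 0.2 z 7.6  w 11.9 rot [ 0.13 -0.34  0.26] j6 -0.56
```

View pics/w17.png

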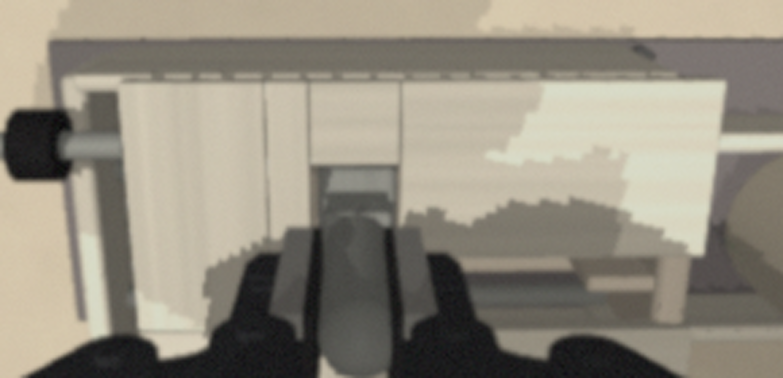

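Clear on both sides, slightly forward of the middle of the notch. I'll go back 0.7 mm, then sideways into the lane.

Request:
drive_tool:
  steps: [-0.0007, 0, 0, 0, 0, 0, 1, 0, 0.002, 0, 0, 0, 0, 1, 0, 0.002, 0, 0, 0, 0, 1, 0, 0.002, 0, 0, 0, 0, 1, 0, 0, 0, 0, 0, 0, 1]

```text
clock: 23.15
eef_pos: [0.4662, -0.1581, 0.1367]
tool_rot: [0.623, 0.782, 0.003, -0.002]
ft_force: [-2.7, 11.4, 7.8]
grip_width: 0.0119
```

```bash
python3 - <<'E'
from h import *
st()
E
```

```text
t 23.15 track x -77.1 y 6.3 z 136.7 mm  F x 11.7 y 0.1 z 7.8  w 11.9 rot [ 0.14 -0.35  0.27] j6 -0.56
```

Request:
drive_tool:
  steps: [0, 0.002, 0, 0, 0, 0, 1, 0, 0.002, 0, 0, 0, 0, 1, 0, 0.0015, 0, 0, 0, 0, 1, 0, 0.0012, 0, 0, 0, 0, 1, 0, 0, 0, 0, 0, 0, 1]

```text
clock: 23.57
eef_pos: [0.4727, -0.1566, 0.1367]
tool_rot: [0.623, 0.782, 0.003, -0.002]
ft_force: [-2.9, 11.3, 6.5]
grip_width: 0.012
```

```bash
python3 - <<'E'
from h import *
st()
im,d=vision.camera("wrist")
cv2.imwrite('pics/w18.png',cv2.resize(im[150:290,190:480,::-1],None,fx=2.7,fy=2.7,interpolation=cv2.INTER_CUBIC))
E
```

```text
t 23.57 track x -77.1 y -0.3 z 136.7 mm  F x 11.7 y 0.4 z 6.5  w 12.0 rot [ 0.13 -0.35  0.27] j6 -0.55
```

View pics/w18.png

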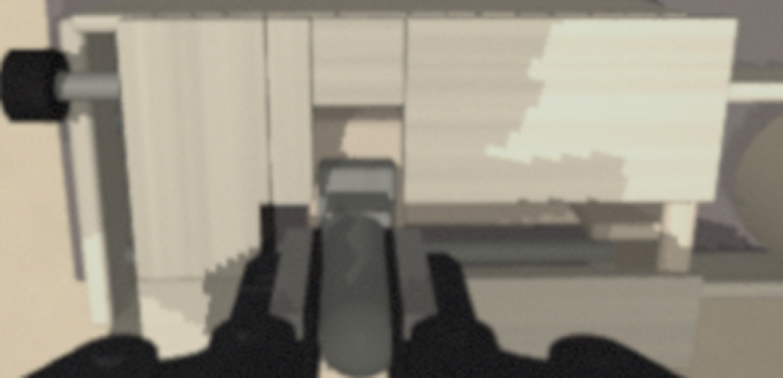

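Request:
drive_tool:
  steps: [0, 0.0006, 0, 0, 0, 0, 1, 0, 0, 0, 0, 0, 0, 1, 0.0015, 0, 0, 0, 0, 0, 1, 0.0015, 0, 0, 0, 0, 0, 1, 0, 0, 0, 0, 0, 0, 1]

```text
clock: 24.03
eef_pos: [0.4724, -0.1535, 0.1367]
tool_rot: [0.623, 0.782, 0.003, -0.002]
ft_force: [-3.1, 10.6, 6.5]
grip_width: 0.0119
```

```bash
python3 - <<'E'
from h import *
st()
E
```

```text
t 24.03 track x -74.0 y -0.7 z 136.7 mm  F x 11.0 y 0.7 z 6.5  w 11.9 rot [ 0.13 -0.35  0.27] j6 -0.54
```

Request:
drive_tool:
  steps: [0.0015, 0, 0, 0, 0, 0, 1, 0.0015, 0, 0, 0, 0, 0, 1, 0.0015, 0, 0, 0, 0, 0, 1, 0, 0, 0, 0, 0, 0, 1]

```text
clock: 24.37
eef_pos: [0.4714, -0.1492, 0.1367]
tool_rot: [0.623, 0.782, 0.003, -0.002]
ft_force: [-3.7, 9.9, 7.2]
grip_width: 0.012
```

```bash
python3 - <<'E'
from h import *
st()
E
```

```text
t 24.37 track x -69.6 y -0.7 z 136.7 mm  F x 10.4 y 1.4 z 7.2  w 12.0 rot [ 0.12 -0.33  0.27] j6 -0.54
```

The post is free in the lane and still carrying the spring load. I'll ease forward.

Request:
drive_tool:
  steps: [0.002, 0, 0, 0, 0, 0, 1, 0.003, 0, 0, 0, 0, 0, 1, 0.003, 0, 0, 0, 0, 0, 1, 0.003, 0, 0, 0, 0, 0, 1, 0.003, 0, 0, 0, 0, 0, 1, 0.002, 0, 0, 0, 0, 0, 1, 0.001, 0, 0, 0, 0, 0, 1, 0, 0, 0, 0, 0, 0, 1]

```text
clock: 25.03
eef_pos: [0.4677, -0.133, 0.1367]
tool_rot: [0.623, 0.782, 0.002, -0.001]
ft_force: [-3.4, 9.1, 7.1]
grip_width: 0.012
```

```bash
python3 - <<'E'
from h import *
st()
im,d=vision.camera("wrist")
cv2.imwrite("pics/w19.png",im[:,:,::-1])
E
```

```text
t 25.03 track x -52.9 y -0.7 z 136.7 mm  F x 9.7 y 1.3 z 7.1  w 12.0 rot [ 0.13 -0.29  0.26] j6 -0.51
```

View pics/w19.png

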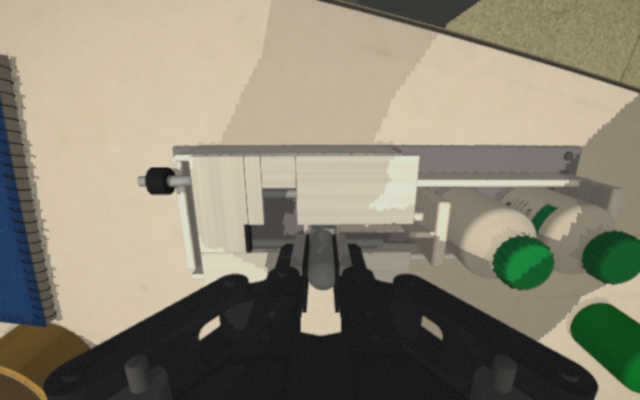

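The follower's face (column 448) is just about to meet the spare. I'll continue at 1 mm per row.

Request:
drive_tool:
  steps: [0.001, 0, 0, 0, 0, 0, 1, 0.001, 0, 0, 0, 0, 0, 1, 0.001, 0, 0, 0, 0, 0, 1, 0.001, 0, 0, 0, 0, 0, 1, 0.001, 0, 0, 0, 0, 0, 1, 0.001, 0, 0, 0, 0, 0, 1, 0, 0, 0, 0, 0, 0, 1]

```text
clock: 25.67
eef_pos: [0.4667, -0.1278, 0.1368]
tool_rot: [0.623, 0.782, 0.002, -0.001]
ft_force: [-1.7, 6.6, 6.8]
grip_width: 0.0122
```

```bash
python3 - <<'E'
from h import *
st()
E
```

```text
t 25.67 track x -47.7 y -0.8 z 136.8 mm  F x 6.8 y 0.2 z 6.8  w 12.2 rot [ 0.14 -0.19  0.23] j6 -0.49
```

Request:
drive_tool:
  steps: [0.001, 0, 0, 0, 0, 0, 1, 0.001, 0, 0, 0, 0, 0, 1, 0.001, 0, 0, 0, 0, 0, 1, 0, 0, 0, 0, 0, 0, 1]

```text
clock: 26.0
eef_pos: [0.466, -0.1249, 0.1368]
tool_rot: [0.623, 0.782, 0.002, -0.001]
ft_force: [-2.7, 7.8, 6.5]
grip_width: 0.0119
```

```bash
python3 - <<'E'
from h import *
st()
im,d=vision.camera("wrist")
cv2.imwrite("pics/w20.png",im[:,:,::-1])
E
```

```text
t 26.00 track x -44.7 y -0.8 z 136.8 mm  F x 8.2 y 1.0 z 6.5  w 11.9 rot [ 0.14 -0.19  0.23] j6 -0.49
```

View pics/w20.png

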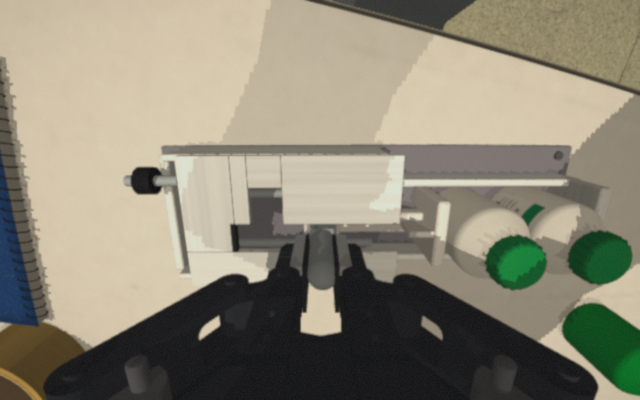

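Request:
drive_tool:
  steps: [0.001, 0, 0, 0, 0, 0, 1, 0.001, 0, 0, 0, 0, 0, 1, 0, 0, 0, 0, 0, 0, 1]

```text
clock: 26.3
eef_pos: [0.4659, -0.1241, 0.1369]
tool_rot: [0.623, 0.782, 0.001, 0.001]
ft_force: [-2.1, 4.2, 5.1]
grip_width: 0.0118
```

```bash
python3 - <<'E'
from h import *
st()
E
```

```text
t 26.30 track x -43.9 y -0.9 z 136.9 mm  F x 4.6 y 1.1 z 5.1  w 11.8 rot [ 0.14 -0.01  0.2 ] j6 -0.49
```

Request:
drive_tool:
  steps: [0.001, 0, 0, 0, 0, 0, 1, 0, 0, 0, 0, 0, 0, 1]

```text
clock: 26.47
eef_pos: [0.4659, -0.1238, 0.137]
tool_rot: [0.623, 0.782, 0.001, 0.001]
ft_force: [-3.0, 1.9, 5.0]
grip_width: 0.012
```

```bash
python3 - <<'E'
from h import *
st()
E
```

```text
t 26.47 track x -43.6 y -0.9 z 137.0 mm  F x 2.5 y 2.5 z 5.0  w 12.0 rot [0.14 0.08 0.16] j6 -0.48
```

Request:
drive_tool:
  steps: [0.001, 0, 0, 0, 0, 0, 1, 0, 0, 0, 0, 0, 0, 1]

```text
clock: 26.63
eef_pos: [0.4659, -0.1235, 0.137]
tool_rot: [0.624, 0.782, 0.0, 0.002]
ft_force: [-2.0, 0.0, 6.2]
grip_width: 0.0115
```

```bash
python3 - <<'E'
from h import *
st()
im,d=vision.camera("scene")
cv2.imwrite("pics/s21.png",cv2.resize(im[195:345,225:425,::-1],None,fx=4,fy=4,interpolation=cv2.INTER_CUBIC))
E
```

```text
t 26.63 track x -43.3 y -1.0 z 137.0 mm  F x 0.4 y 2.0 z 6.2  w 11.5 rot [0.14 0.17 0.12] j6 -0.48
```

View pics/s21.png

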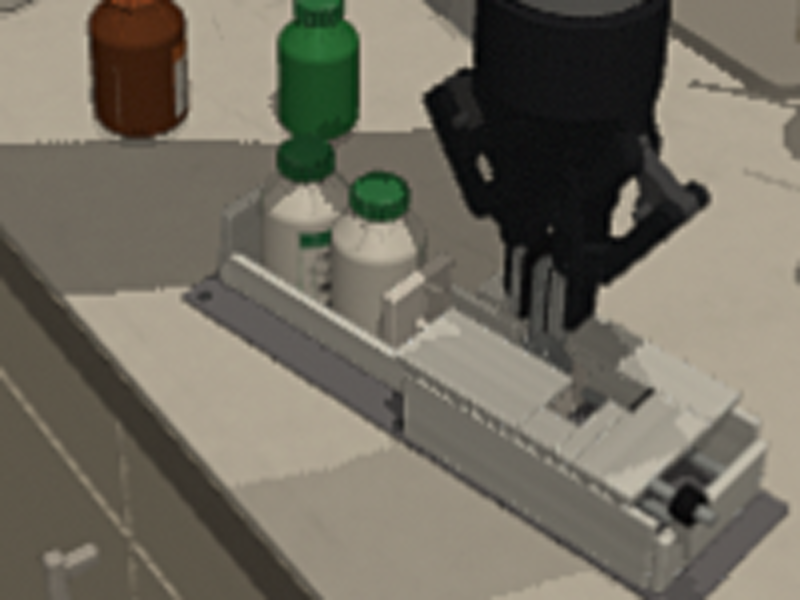

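The follower presses both bottles upright, and the spring load has left the gripper (0.4 N). I'll release and retreat.

Request:
drive_tool:
  steps: [0, 0, 0, 0, 0, 0, 0.5, 0, 0, 0, 0, 0, 0, 0.2, 0, 0, 0, 0, 0, 0, -0.2, 0, 0, 0, 0, 0, 0, -1, 0, 0, 0, 0, 0, 0, -1, 0, 0, 0, 0, 0, 0, -1]

```text
clock: 27.18
eef_pos: [0.4659, -0.123, 0.1365]
tool_rot: [0.624, 0.782, 0.0, 0.001]
ft_force: [0.0, 0.0, 0.4]
grip_width: 0.0806
```

Request:
drive_tool:
  steps: [0, 0, -0.01, 0, 0, 0, -1, 0, 0, -0.03, 0, 0, 0, -1, 0, 0, -0.04, 0, 0, 0, -1, 0, 0, -0.04, 0, 0, 0, -1, 0, 0, -0.03, 0, 0, 0, -1, 0, 0, 0, 0, 0, 0, -1, 0, 0, 0, 0, 0, 0, -1]

```text
clock: 27.77
eef_pos: [0.4666, -0.1231, 0.2888]
tool_rot: [0.624, 0.782, 0.002, 0.004]
ft_force: [0.4, 0.1, -1.6]
grip_width: 0.0853
```

```bash
python3 - <<'E'
from h import *
st()
m=vision.camera_model("wrist")
im,d=vision.camera("wrist")
cv2.imwrite("pics/w22.png",im[:,:,::-1])
hsv=cv2.cvtColor(im,cv2.COLOR_RGB2HSV)
G=((hsv[...,0]>50)&(hsv[...,0]<90)&(hsv[...,1]>120)).astype(np.uint8)
n,l,s,ce=cv2.connectedComponentsWithStats(G)
for k in range(1,n):
  if s[k,4]>100:
    q=onz(m,ce[k],.082)[0]-P0; print(s[k],q@ex,q@ey)
im,d=vision.camera("scene")
cv2.imwrite("pics/s22.png",cv2.resize(im[145:345,185:425,::-1],None,fx=3,fy=3,interpolation=cv2.INTER_CUBIC))
E
```

```text
t 27.77 track x -43.1 y -1.7 z 288.8 mm  F x -0.0 y -0.4 z -1.6  w 85.3 rot [0.42 0.24 0.15] j6 -0.48
[450 173  27  25 532] 0.09461159369335512 0.000684630437312176
[407 175  26  25 500] 0.05153132146914972 -0.0015663813979571266
[ 478  233   62   53 1910] 0.1545751106521855 -0.08008266959384412
```

View pics/w22.png

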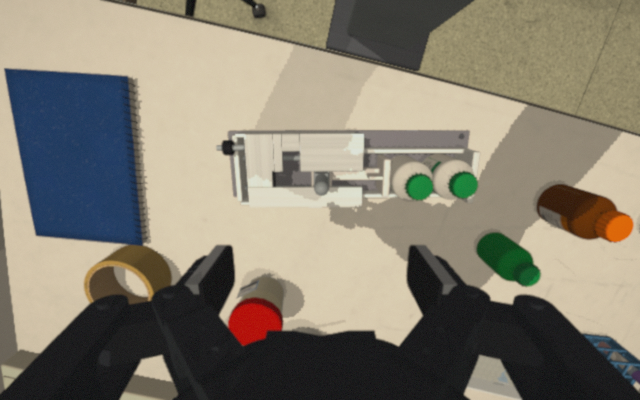

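View pics/s22.png

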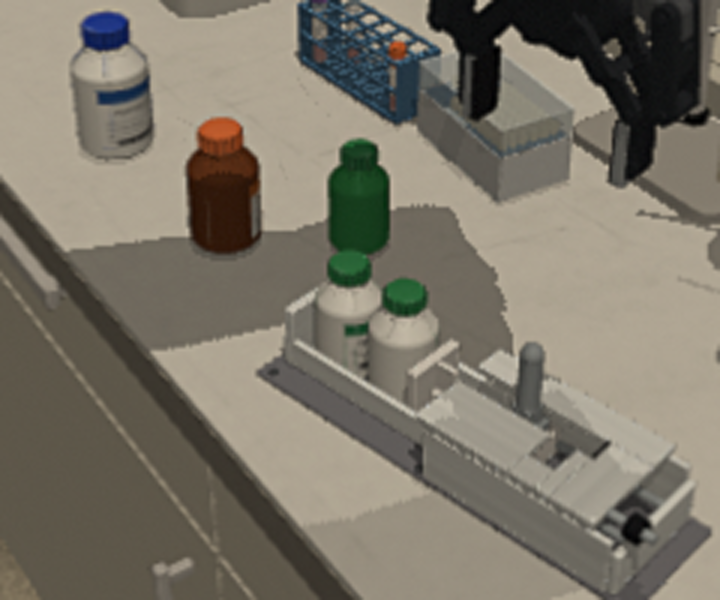

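Both bottles are upright and in a row, with caps at (462,186) and (419,187) and the follower's face behind the spare at column 388. The bystanders haven't moved and the gripper is clear, so I'll hand it in.

```bash
python3 -c "
from workcell import job_done
print(job_done())"
```

```text
the job is handed in; nothing more can be done
None
```

The spare bottle is now in the track, and the follower is holding both bottles upright in a row against the end stop. I handed the job in at about 28 s of the 67 s allowed; the hand-in gives no verdict.

- **Stop and catch:** I drew the post back and felt the rubber stop at track x of about -88 mm. The force rose from 11.5 to 15 N there. I hooked the post into the notch; it came to rest on the front edge about 14 mm before the stop, and it stayed back when I let go.
- **Bottle:** I stood the spare in the gap with no side load above about 1 N as it entered the channel. It pressed on the floor at up to 12 N before I released it.
- **Follower forward:** I unhooked the post and eased it forward at no more than about 40 mm/s until the spring load had passed to the bottles. The gripper read 0.4 N when I let go, with the post at track x -43.3 mm against the -43 expected for two bottles.

**Last checks:**
- Both caps were in line, 43 mm apart by wrist camera against the expected 44. Their x positions read 95 and 52 mm against 98 and 54, which I put down to calibration error.
- In the last scene picture the two bigger bottles and the green look-alike appear to stand where they were; I did not measure them again.
- The camera readings of the channel's centre disagreed by about 1.7 mm between views, but the bottle still went in freely.

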